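# Wind up the sample stage with its loose crank

### The arm

A 7-joint arm with a two-finger parallel gripper is mounted at the origin on a cart in front of the work surface, level with it; the furniture and walls round the work are solid. World frame = base frame: x ahead of the robot, y to its left, z up, the work surface at z = 0. Lengths are in m, angles in rad, forces in N, time in s.
With the tool pointing down it reaches from about 0.35 to 0.9 m from the base axis. Payload 8.1 kg.
Tool frame: the origin (TCP) lies at the very end of the fingers, on their centre line; the grasp point (between the pads) lies 19 mm behind it; z points along the fingers, x is the direction in which the jaws open and shut, and the axes are right-handed (so a half turn about z gives the same grasp; the last joint's range is limited). The gripper opens to 92 mm and grips with 3 to 60 N. Pads are 19 mm wide; open, the fingers measure 130 mm over their backs; the gripper's body (75 mm by 190 mm) begins 47 mm behind the grasp point.
Start: joints at [1.014, 0.434, 0.025, 1.573, -0.012, 1.134, -0.075], TCP at [0.274, -0.562, 0.227] pointing down, gripper open.
Joint ranges: [-2.62, 2.62], [-0.44, 2.09], [-1.27, 1.32], [0.08, 2.57], [-1.32, 4.46], [0.12, 2], [-2.74, 2.74]. Speed limits (rad/s): [2.22, 2.22, 3.01, 3.01, 3.14, 3.14, 3.14].

### API

Orientations are given as a rotation vector (axis times angle).
In Python, from cell import status, viewer, arm gives the robot as it stands.
- The arm moves only by the tool jog_arm, never from a script. Its argument "commands" is text: rows parted by semicolons, each of 7 numbers parted by spaces: the closure, from -1 (fully open) to 1 (shut), then the shift along the world's x, y, z normalised to -1 to 1, where 1 is 0.3 m, then the turn, a rotation vector about the world's x, y, z normalised to -1 to 1, where 1 is 2 pi rad. In form: jaw dx dy dz wx wy wz; .... A call has exactly 5 rows; each row shifts and turns the commanded pose from where the row before left it; what a row does not reach is not made up. A row lasts 1/10 s, in which the tool goes at most 50 mm and 8.59 degrees, less where a joint would pass 70% of its speed; a pose out of reach is approached as far as the arm can. A call with a number of a shift or a turn outside -1 to 1 is refused whole. A call with a gripper value outside its range is refused whole. The fingers move at their own pace and stop on an object; "force" is the grip in N (left out, the last holds). Time passes only in rows, so rows that do not move let the fingers close, or fill a call up. It gives the time, the measured TCP pose, the force and the opening at its end, in the units of the state.
- status.observe(): the state, without advancing time (a new reading comes with each control period).
- viewer.get_image(name): name is "scene" or "side" or "wrist"; returns a dict with "pixels" (400x640x3 uint8, red, green, blue), "z_map" (400x640 float32, m along the optical axis (not along the pixel's ray), 0 where there is no reading), "camera_matrix" (3x3 intrinsics, pixels), "k1" (the pictures are not rectified: a ray, as slopes to the right and down, at radius r is drawn at 1 + k1 r^2 times it, then the intrinsics apply), "R" (3x3) and "t" (3): a world point X has camera coordinates R X + t. Camera axes: x right, y down, z forward; pixel columns grow to the right and rows downward; lengths in m; the calibration is good to about 2 mm. A picture is of the moment at which its call begins.
- arm.sign_off(): hands the job in, once; it reports no verdict.
The state is a dict: "clock": time; "joints": joint angles; "dq": joint speeds; "joint_efforts": joint torques, N m; "position": TCP position; "ee_rot": TCP orientation; "force": force on the tool from outside, world axes, zero at the start; "ft_torque": the same for the moment, N m; "width": opening from 0.0 (shut) to 1.0 (fully open).
Only numpy, scipy, OpenCV 4.12 (cv2) and the standard library are available. Lean on these libraries where they do the work, as an engineer would, in place of code of your own. Each camera call takes 0.05 s, during which the arm holds its last target. There are 200 camera calls.

### The job

Take the loose crank out of the blue tray, push it fully home on the inclined square shaft end of the lifting stage, and wind it clockwise for several turns until the red pointer on the platform is level with the white marker on the scale post. Then pull the crank off, stand it upright back in the tray on its hub, and let go. Leave the marker and the other loose things where they are.

Things in the scene. Friction and masses are not known exactly. Their poses are not given: they have to be found in the camera images.
- crank_hub (a point): Loose steel crank, 0.3 kg: centre of its square hub, 30 x 30 x 60 mm high with a 40 x 40 x 6 mm foot, flats facing crank x and y; z runs up the hub. Its underside, 30 mm below, has a square socket 19 x 19 x 27 mm deep, parallel to the flats. A flat arm (16 mm wide, 8 thick, its middle 4 mm above this point) runs along +x to a black knob 62 mm out. It stands freely; grip the hub across its y flats.
- knob_centre (a point): Centre of the crank's black upright knob, 22 mm in diameter, 40 mm long, 62 mm from the hub's axis (crank +x), 29 mm above the hub's centre along crank z. Its axis is parallel to crank z; it spins freely on its pin, so it can be held firmly and carried round without turning the wrist. Its x and y directions spin with it and mean nothing.
- crank_mouth (a point): Centre of the mouth of the crank's socket, in the middle of the hub's underside; same directions as the crank (x towards the knob, z up the hub). Fully home, it lies on shaft_shoulder.
- shaft_end (a point): Centre of the tip of the square steel shaft on the stage's front. z points out along the shaft, which leans 30 degrees from vertical towards the stage's front; x and y face its flats and turn with it. 16 x 16 mm, 25 mm long above its round shoulder, the last 8 mm tapered. The crank fits in any of four quarter-turn positions with 1.5 mm play on each side, and its circle is clear of the stage.
- shaft_shoulder (a point): Centre of the shoulder at the root of the square shaft, 25 mm below shaft_end along the shaft, 95 mm above the desk: the hub rests on it when fully home. Same directions as shaft_end. Because of the play, a crank left alone on the shaft may lean up to 0.15 rad, and some 0.4 rad of winding is lost as play.
- shaft_part (a joint): Angle of the square shaft in rad, growing clockwise as seen looking at its end from outside (a negative turn about shaft z). It turns stiffly (about 0.08 N m) and stays where it is left. Every full turn clockwise raises the platform by 14 mm.
- platform (a joint): Height of the platform in m above its nominal low position (near 0 at the start); follows the shaft, 0.014 m per turn.
- pointer_tip (a point): Tip of the red pointer (4 mm thick) at the front right corner of the platform, at its mid-thickness. Its height must be brought to that of marker_tip. At the start it is about 28 to 46 mm lower.
- marker_tip (a point): Tip of the white marker tab (4 mm thick, on a black collar) on the upright aluminium scale post at the stage's right, at its mid-thickness. It is set at the wanted height and must stay there.
- stage_base: The lifting stage, fixed: steel base 260 x 170 x 14 mm, origin at the centre of its underside, x towards its rear, y to its left. The inclined grey gearbox with the shaft is in front, its shaft's root 70 mm before the origin; the platform (100 x 120 mm, with a fixed round sample holder) at the rear. Platform, holder and post reach up to 210 mm, all more than 75 mm behind the shaft's root.
- tray: Blue open tray, fixed, 140 x 200 mm, walls 20 mm high and 4 mm thick, floor 4 mm thick; origin at the centre of its underside, x along the 140 mm side, y along the 200 mm side. The crank stands in it, with a hex key along its +y end.
- tray_in (a point): Centre of the tray's inner floor, directions as the tray; the crank stands with crank_mouth at this height.
- hex_key: Black hex key, 74 x 26 x 9 mm, loose in the +y end of the tray; origin at its underside. To be left alone.
- tape_roll: Roll of clear tape lying flat, 68 mm across, 20 mm high, loose. To be left alone.
- glue_stick: Glue stick standing upright, 23 mm across, 82 mm high, loose. To be left alone.
- stapler: Black stapler, 135 x 34 x 40 mm, loose. To be left alone.
- timer: White square timer lying flat, 66 x 66 x 18 mm, loose. To be left alone.
There are look-alikes about, which are no part of the job. Of the things that look like the part that bears crank_hub, the largest one is meant.

How it is judged:
By the outcome, as a careful person would: the job done as asked, in the order asked, and still so for the second after the job is handed in, with the robot touching nothing.
It also fails if it takes over 72 s, if anything falls off the work surface, if the arm or the gripper's body presses on something with over 40 N, if the wrist force passes 120 N, or if a joint passes its speed limit or range.

## Working session

There is one attempt and no reset: what is moved stays moved. The work goes in short steps, Python scripts to look and compute and a tool call to move; the robot and the scene stay as the last step left them, time stands still between calls to the robot, and variables do not carry over. Pictures are saved under pics/ and viewed, about 8 in all and at most 12, crops included, and the job is handed in when it is done.

Besides the shell and the picture viewer there is one more tool, called after "Emit:" as name(argument=value, ...) on one line, values as JSON. jog_arm: Moves the arm, as the interface text tells. Scaled input: -1 to 1 covers 0.3 m each way for a shift and 2 pi rad each way for a turn. Its arguments: {"type":"object","properties":{"commands":{"type":"string"},"force":{"type":"number"}},"required":["commands"]}

```bash
ls; mkdir -p pics
cat > h.py <<'E'
import numpy as np, cv2
from cell import status, viewer, arm
def grab(n):
    d=viewer.get_image(n); np.savez('last_%s.npz'%n,**d); return d
def load(n): return dict(np.load('last_%s.npz'%n))
def world(d,z=None):
    K=d['camera_matrix']; h,w=d['z_map'].shape
    v,u=np.mgrid[:h,:w].astype(float)
    x=(u-K[0,2])/K[0,0]; y=(v-K[1,2])/K[1,1]
    X,Y=x.copy(),y.copy(); k=float(d['k1'])
    for _ in range(8):
        s=1+k*(X*X+Y*Y); X=x/s; Y=y/s
    Z=d['z_map']
    return (np.stack([X*Z,Y*Z,Z],-1)-d['t'])@d['R'], np.stack([X,Y,np.ones_like(X)],-1)@d['R'], -d['R'].T@d['t']
def proj(d,P):
    c=d['R']@np.array(P)+d['t']; x,y=c[0]/c[2],c[1]/c[2]; s=1+float(d['k1'])*(x*x+y*y)
    K=d['camera_matrix']; return K[0,0]*x*s+K[0,2],K[1,1]*y*s+K[1,2]
def save(d,name,crop=None,sc=1):
    im=d['pixels'][...,::-1]
    if crop: a,b,c,e=crop; im=im[b:e,a:c]
    cv2.imwrite('pics/'+name,cv2.resize(im,None,fx=sc,fy=sc,interpolation=cv2.INTER_CUBIC))
E
python3 - <<'E'
from h import *
for n in ('scene','side'):
    d=grab(n); print(n,-d['R'].T@d['t'],d['R'][2],d['k1'],d['camera_matrix'][0,0])
    save(d,n+'0.png')
s=status.observe(); print(s)
a=cv2.imread('pics/scene0.png');b=cv2.imread('pics/side0.png')
E
```

```text
pics
scene [0.17355185 0.5777818  1.01062826] [ 0.29978631 -0.58767528 -0.75150911] -0.021918588822644254 478.3428696908955
side [ 0.25787212 -1.23634553  0.96605181] [ 0.18888836  0.77276437 -0.60593433] -0.017546805465734824 493.33384918298395
{'clock': 0.1, 'joints': array([ 1.01441303,  0.43515504,  0.02498908,  1.57401596, -0.01159493,
        1.13399684, -0.07509804]), 'dq': array([ 0.00029609, -0.00094217, -0.00227736, -0.00110547, -0.00017789,
       -0.00075062,  0.00099389]), 'joint_efforts': array([ 2.93439101e-03, -6.69130039e+01,  9.88124125e-01, -3.15147650e+01,
       -6.04390190e-02,  3.74030974e-02,  3.64143216e-05]), 'position': array([ 0.27371945, -0.56135806,  0.22601874]), 'ee_rot': array([-2.66361500e+00,  1.66456279e+00,  2.01304361e-03]), 'force': array([ 0.52748431,  0.26478846, -0.08041075]), 'ft_torque': array([0.05279288, 0.02232253, 0.02065386]), 'width': 1.001154993470434}
```

View pics/scene0.png

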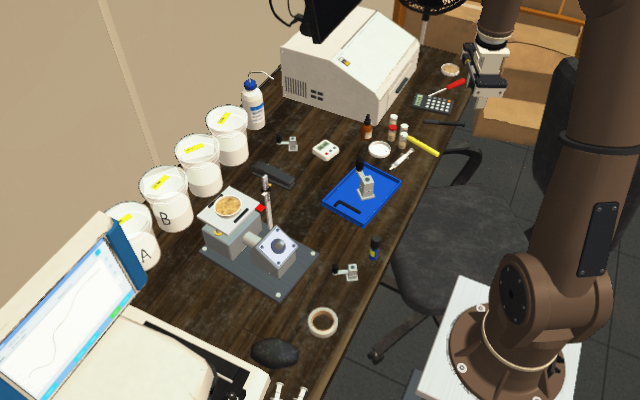

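View pics/side0.png

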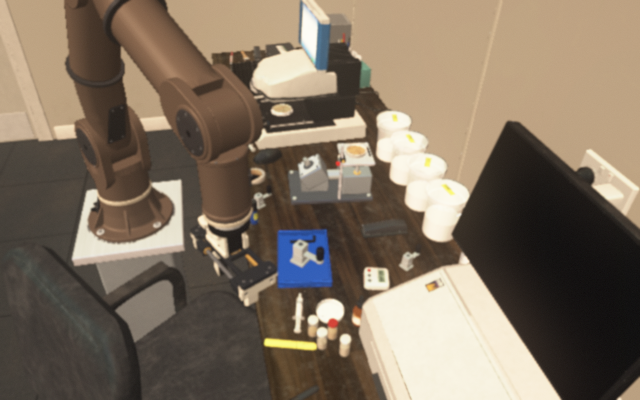

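The scene picture shows three crank-like things: one in the blue tray at (365,185), a small one at (350,272) near the tape and a small one at (290,143) near the timer. By the description (largest, in the tray) I choose the one at (365,185). The side picture shows the same one at (303,252). The stage is at (258,248) in the scene picture. Next is one close crop to check the choice.

Run:
```python
from h import *
d=load('scene'); save(d,'crop1.png',(195,140,410,300),3.7)
W,_,_=world(d)
for n,p in dict(crank=(365,183),knob=(360,165),small1=(352,272),small2=(292,145),shaft=(279,246),platform=(215,208),trayL=(324,205),pointer=(260,208),key=(348,208),holder=(229,204)).items():
    print(n,p,W[p[1],p[0]].round(4))
d=load('side'); W,_,_=world(d)
for p in [(303,252),(319,254),(311,165),(355,178)]: print(p,W[p[1],p[0]].round(4))
```

```text
crank (365, 183) [ 0.4606 -0.2838  0.0601]
knob (360, 165) [ 0.4978 -0.3336  0.0687]
small1 (352, 272) [ 0.3799 -0.0211  0.036 ]
small2 (292, 145) [ 0.7355 -0.3659  0.0196]
shaft (279, 246) [0.5459 0.0333 0.1042]
platform (215, 208) [0.7264 0.0246 0.1347]
trayL (324, 205) [ 0.5443 -0.2021  0.008 ]
pointer (260, 208) [ 0.6336 -0.0295  0.1279]
key (348, 208) [ 0.4817 -0.2253  0.0045]
holder (229, 204) [0.701  0.0013 0.1388]
(303, 252) [ 0.4663 -0.3123  0.0479]
(319, 254) [ 0.5004 -0.3495  0.0694]
(311, 165) [0.5603 0.0075 0.102 ]
(355, 178) [ 0.6851 -0.0593  0.0814]
```

View pics/crop1.png

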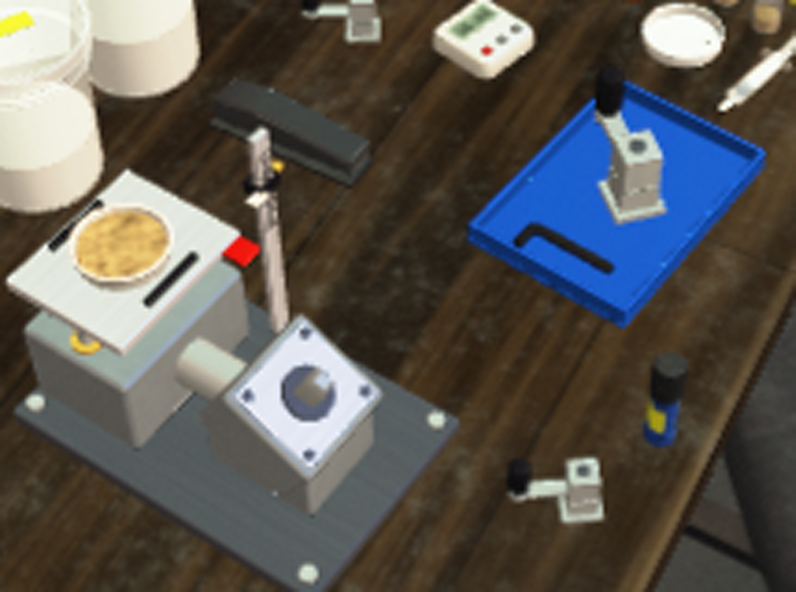

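The crop shows the tray crank at (635,175), clearly larger than the other two cranks, so the choice stands. The square shaft is at (315,385), the red pointer at (242,250) and the white marker tab at (258,200). Now I'll measure.

Run:
```python
from h import *
for n in ('scene','side'):
    d=load(n); W,_,_=world(d); im=d['pixels'].astype(int); hsv=cv2.cvtColor(d['pixels'],cv2.COLOR_RGB2HSV).astype(int)
    ok=d['z_map']>0
    near=ok&(abs(W[...,0]-.47)<.1)&(abs(W[...,1]+.3)<.11)
    top=near&(abs(W[...,2]-.064)<.004)&(hsv[...,2]>90)&(hsv[...,1]<70)
    P=W[top]; print(n,'hubtop',len(P),P.mean(0).round(4),P.min(0).round(4),P.max(0).round(4))
    if len(P)>5: print(cv2.minAreaRect((P[:,:2]*1000).astype(np.float32)))
    k=near&(W[...,2]>.05)&(hsv[...,2]<60); P=W[k]; print(' knob',len(P),P.mean(0).round(4),P.min(0).round(4),P.max(0).round(4))
    kt=k&(W[...,2]>.079); P=W[kt]; print(' knobtop',len(P),P.mean(0).round(4),P[:,:2].min(0),P[:,:2].max(0)) if kt.any() else 0
    bl=ok&(hsv[...,0]>100)&(hsv[...,0]<125)&(hsv[...,1]>150)&(abs(W[...,2]-.02)<.004)&(W[...,1]<-.1)&near.astype(bool)
    P=W[ok&(hsv[...,0]>100)&(hsv[...,0]<125)&(hsv[...,1]>150)&(W[...,2]<.03)&(W[...,2]>-.01)&(abs(W[...,0]-.47)<.16)&(abs(W[...,1]+.3)<.16)]
    print(' tray',len(P),cv2.minAreaRect((P[:,:2]*1000).astype(np.float32)))
    b=ok&(abs(W[...,2]-.014)<.004)&(abs(W[...,0]-.62)<.2)&(abs(W[...,1]-.02)<.16)&(hsv[...,2]>60)
    P=W[b]; print(' base',len(P),cv2.minAreaRect((P[:,:2]*1000).astype(np.float32)))
    # platform + tilted plate normals
    wp=ok&(hsv[...,2]>170)&(hsv[...,1]<50)&(abs(W[...,0]-.55)<.08)&(abs(W[...,1]-.03)<.08)&(W[...,2]>.05)
    P=W[wp]; 
    if len(P)>20:
        c=P.mean(0); u,s,vt=np.linalg.svd(P-c); print(' plate',len(P),c,vt[2],s)
    r=ok&((hsv[...,0]<6)|(hsv[...,0]>174))&(hsv[...,1]>170)&(abs(W[...,0]-.63)<.1)&(abs(W[...,1])<.12)
    P=W[r]; print(' red',len(P),P.mean(0) if len(P) else 0, P[:,2].max() if len(P) else 0)
```

```text
scene hubtop 86 [ 0.4597 -0.2936  0.0636] [ 0.4405 -0.3101  0.0601] [ 0.478  -0.2774  0.0679]
((459.42156982421875, -293.9788513183594), (29.32196617126465, 29.61116600036621), 35.68889236450195)
 knob 84 [ 0.501  -0.3361  0.0706] [ 0.491  -0.3505  0.0501] [ 0.5122 -0.3281  0.0858]
 knobtop 22 [ 0.5013 -0.3398  0.0817] [ 0.49392768 -0.34961861] [ 0.51078559 -0.32895273]
 tray 2417 ((474.7068176269531, -291.796875), (204.3850555419922, 154.6564483642578), 80.07054901123047)
 base 2314 ((579.8682861328125, 23.413597106933594), (170.37704467773438, 342.07989501953125), 82.72006225585938)
 plate 760 [0.55986852 0.02720224 0.0894422 ] [ 0.19395996 -0.10601885 -0.97526383] [0.73981305 0.63199232 0.36941711]
 red 49 [ 0.63717681 -0.03383401  0.12308457] 0.12887824238587517
side hubtop 99 [ 0.4608 -0.3004  0.0633] [ 0.4414 -0.347   0.06  ] [ 0.4935 -0.2798  0.0674]
((475.57818603515625, -313.60772705078125), (31.244747161865234, 71.81533813476562), 45.37553787231445)
 knob 63 [ 0.502  -0.3498  0.071 ] [ 0.4949 -0.3559  0.0537] [ 0.5093 -0.3392  0.0846]
 knobtop 19 [ 0.5024 -0.3474  0.0822] [ 0.49721988 -0.35587687] [ 0.50881526 -0.33916497]
 tray 2156 ((474.26605224609375, -287.97381591796875), (220.7728729248047, 141.2072296142578), 80.11172485351562)
 base 1016 ((579.8259887695312, 21.202552795410156), (181.52528381347656, 346.62518310546875), 81.6680679321289)
 plate 285 [0.56375754 0.01522443 0.08962741] [-0.08773861  0.14760475 -0.98514708] [0.477143   0.35349945 0.25759471]
 red 10 [ 0.63250514 -0.03193977  0.12531597] 0.12650246909334018
```

```bash
cat >> h.py <<'E'
from scipy.spatial.transform import Rotation as Ro
def ray(d,u,v,z):
    _,D,C=world(d); r=cv2.remap(D.astype(np.float32),np.float32([[u]]),np.float32([[v]]),cv2.INTER_LINEAR)[0,0]
    return C+r*(z-C[2])/r[2]
def frame(z,x):
    z=np.array(z,float);z/=np.linalg.norm(z);x=np.array(x,float);x-=z*(x@z);x/=np.linalg.norm(x)
    return Ro.from_matrix(np.stack([x,np.cross(z,x),z],1))
def plan(p,R,p0=None,R0=None):
    s=status.observe(); p0=s['position'] if p0 is None else p0; R0=Ro.from_rotvec(s['ee_rot']) if R0 is None else R0
    dp=np.array(p)-p0; w=(R*R0.inv()).as_rotvec(); n=max(np.linalg.norm(dp)/.05,np.degrees(np.linalg.norm(w))/8.59)
    print('from',p0.round(4),'dp',dp.round(4),'norm/0.3',(dp/.3).round(4),'w deg',np.degrees(w).round(1),'norm',(w/2/np.pi).round(4),'rows',round(n,2)); return dp,w,n
E
python3 - <<'E'
from h import *
d=load('scene'); print('tip',ray(d,281,242,.117),'disc',ray(d,278.5,246,.095))
d2=grab('wrist'); print(-d2['R'].T@d2['t'],d2['R'].round(2),d2['camera_matrix'][0,0])
W,_,_=world(d); im=d['pixels']
# stage base corners from crop
for p in [(17,412),(310,585),(455,425)]: print(ray(d,195+p[0]/3.7,140+p[1]/3.7,.014))
# platform top corners
for p in [(127,170),(5,280),(122,352),(243,237)]: print('plat',W[int(140+p[1]/3.7),int(195+p[0]/3.7)], ray(d,195+p[0]/3.7,140+p[1]/3.7,.132))
s=status.observe(); R=Ro.from_rotvec(s['ee_rot']); print(R.as_matrix().round(3)); t=R.inv().apply(-d2['R'].T@d2['t']-s['position']); print('cam in tool',t, (R.inv().as_matrix()@d2['R'].T).round(3))
E
```

```text
tip [0.54218632 0.02898439 0.117     ] disc [0.5507073  0.02825929 0.095     ]
[ 0.34303605 -0.52756978  0.38334503] [[ 0.44 -0.9  -0.  ]
 [-0.86 -0.42  0.28]
 [-0.26 -0.12 -0.96]] 293.4381425387274
[0.75394015 0.08564397 0.014     ]
[0.50814994 0.1099356  0.014     ]
[ 0.48178399 -0.04193202  0.014     ]
plat [ 0.82711449 -0.1526903  -0.00194354] [ 0.73815045 -0.05372623  0.132     ]
plat [ 0.84623194 -0.01850882 -0.00448941] [0.75378025 0.06302036 0.132     ]
plat [0.66237513 0.07143715 0.12110523] [0.65420221 0.07692026 0.132     ]
plat [ 0.64142339 -0.04198463  0.12577867] [ 0.63654292 -0.03821768  0.132     ]
[[ 0.438 -0.899 -0.001]
 [-0.899 -0.438  0.001]
 [-0.001  0.    -1.   ]]
cam in tool [-0.00026409 -0.07704249 -0.15720858] [[ 1.     0.001  0.   ]
 [-0.001  0.959  0.283]
 [ 0.    -0.283  0.959]]
```

```bash
cat >> h.py <<'E'
YAW=np.radians(-8.7)
def stage(yaw=None):
    y=YAW if yaw is None else yaw
    sx=np.array([np.cos(y),np.sin(y),0]);sy=np.array([-np.sin(y),np.cos(y),0]);a=-.5*sx+np.sqrt(.75)*np.array([0,0,1]); return sx,sy,a
E
python3 - <<'E'
from h import *
sx,sy,a=stage(); dp,w,n=plan(np.array([.542,.029,.117])+.13*a, frame(-a,-sy))
print(dp/.3/15,w/2/np.pi/15)
E
```

```text
from [ 0.2738 -0.5614  0.2261] dp [0.2039 0.6002 0.0034] norm/0.3 [0.6798 2.0008 0.0115] w deg [  4.5 -30.1 -33.9] norm [ 0.0125 -0.0837 -0.0942] rows 12.68
[0.04531741 0.13338789 0.00076547] [ 0.00083598 -0.00557789 -0.00627918]
```

Emit:
jog_arm(commands="-1 0.0453 0.1333 0.001 0.0008 -0.0056 -0.0063; -1 0.0453 0.1333 0.001 0.0008 -0.0056 -0.0063; -1 0.0453 0.1333 0.001 0.0008 -0.0056 -0.0063; -1 0.0453 0.1333 0.001 0.0008 -0.0056 -0.0063; -1 0.0453 0.1333 0.001 0.0008 -0.0056 -0.0063")

```text
clock: 0.65
position: [0.3421, -0.3601, 0.2281]
ee_rot: [-2.388, 1.848, -0.207]
force: [0.6, -0.3, 1.1]
width: 1.0
```

Emit:
jog_arm(commands="-1 0.0453 0.1333 0.001 0.0008 -0.0056 -0.0063; -1 0.0453 0.1333 0.001 0.0008 -0.0056 -0.0063; -1 0.0453 0.1333 0.001 0.0008 -0.0056 -0.0063; -1 0.0453 0.1333 0.001 0.0008 -0.0056 -0.0063; -1 0.0453 0.1333 0.001 0.0008 -0.0056 -0.0063")

```text
clock: 1.15
position: [0.41, -0.1603, 0.2298]
ee_rot: [-2.093, 1.988, -0.396]
force: [1.3, -0.5, 0.2]
width: 0.997
```

Emit:
jog_arm(commands="-1 0.0453 0.1333 0.001 0.0008 -0.0056 -0.0063; -1 0.0453 0.1333 0.001 0.0008 -0.0056 -0.0063; -1 0.0453 0.1333 0.001 0.0008 -0.0056 -0.0063; -1 0.0453 0.1333 0.001 0.0008 -0.0056 -0.0063; -1 0.0453 0.1333 0.001 0.0008 -0.0056 -0.0063")

```text
clock: 1.65
position: [0.4614, -0.0104, 0.2294]
ee_rot: [-1.867, 2.078, -0.529]
force: [0.0, -0.9, 0.3]
width: 1.002
```

Run:
```python
from h import *
s=status.observe(); print(s['position'],s['joints'].round(2),abs(s['dq']).max())
d=grab('wrist'); s=status.observe(); print(s['position'],s['joints'].round(2),s['clock'],abs(s['dq']).max())
save(d,'w1.png')
```

```text
[ 0.46144372 -0.01036388  0.2294164 ] [ 0.48 -0.04 -0.67  2.29  0.31  0.45 -2.12] 2.184408894127895
[ 0.46276553 -0.00702567  0.22992736] [ 0.48 -0.04 -0.68  2.29  0.32  0.45 -2.15] 1.7 0.47834161687094734
```

View pics/w1.png

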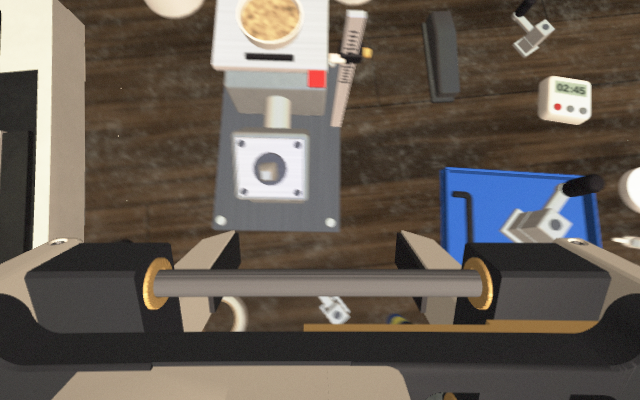

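The wrist view shows the shaft in its dark ring at (268,168), the pointer at (317,78), the marker at (335,60) and the tray crank at (540,220). Next is a settled close-up.

Run:
```python
from h import *
for i in range(3): d=grab('wrist')
s=status.observe(); print(s['position'],abs(s['dq']).max())
save(d,'w2.png',(205,35,385,215),3.3)
W,_,_=world(d); hsv=cv2.cvtColor(d['pixels'],cv2.COLOR_RGB2HSV).astype(int)
for n,(u,v) in dict(shaft=(268,168)).items(): print(W[v,u])
# plate plane
m=np.zeros(hsv.shape[:2],bool); m[110:230,220:330]=1
m&=(hsv[...,2]>150)&(hsv[...,1]<50)&(W[...,2]>.04)&(W[...,2]<.14)&(abs(W[...,0]-.55)<.06)
P=W[m]; c=np.median(P,0)
for _ in range(8):
    u_,s_,vt=np.linalg.svd(P-P.mean(0),full_matrices=False); nrm=vt[2]*np.sign(vt[2][2]); r=(P-P.mean(0))@nrm; P=P[abs(r)<max(.0025,np.std(r)*1.5)] if len(P)>50 else P
print('plate',len(P),P.mean(0),nrm,'yaw',np.degrees(np.arctan2(-nrm[1],-nrm[0])),'tilt',np.degrees(np.arccos(nrm[2])),r.std())
q=((hsv[...,0]<6)|(hsv[...,0]>174))&(hsv[...,1]>170)&(abs(W[...,0]-.63)<.1)&(abs(W[...,1])<.12); P=W[q];v,u=np.nonzero(q);print('red',len(P),np.median(P,0),u.min(),u.max(),v.min(),v.max())
```

```text
[ 0.4609596  -0.01177915  0.22894451] 0.03291689240411716
[0.54886099 0.02828734 0.11431436]
plate 3592 [0.55786296 0.0256852  0.09152157] [-0.49473172  0.06032358  0.86694959] yaw -6.95186741988976 tilt 29.893925688403005 0.0010565055839312882
red 255 [ 0.63615479 -0.03285817  0.1260919 ] 311 326 71 86
```

View pics/w2.png

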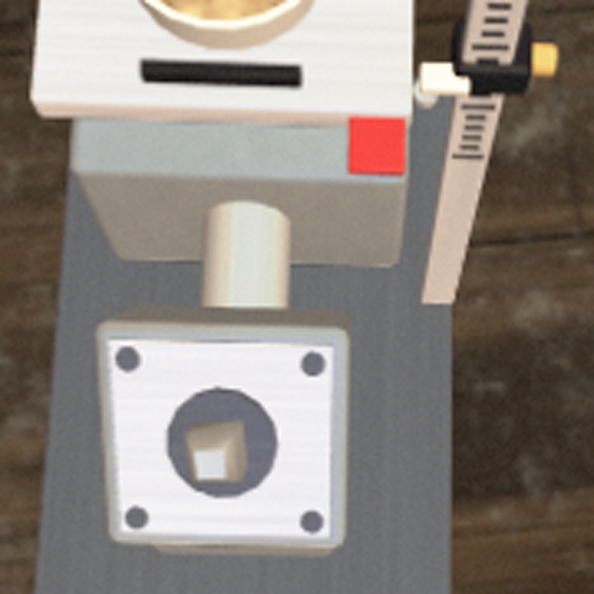

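Run:
```python
from h import *
d=load('wrist'); W,D,C=world(d)
def uv(p): return 205+(p[0]+.5)/3.3-.5, 35+(p[1]+.5)/3.3-.5
def rr(p):
    u,v=uv(p); return cv2.remap(D.astype(np.float32),np.float32([[u]]),np.float32([[v]]),cv2.INTER_LINEAR)[0,0].astype(float)
n=np.array([-.4955,.0665,.866]);n/=np.linalg.norm(n); P0=np.array([.55786,.02569,.09152])
hit=lambda p,off:(lambda r:C+r*(((P0+off*n-C)@n)/(r@n)))(rr(p))
b=np.array([hit(p,0) for p in [(128,359),(313,364),(312,521),(136,517)]]); print('bolts',b.round(4),'mean',b.mean(0).round(4))
for i in range(4):
    e=b[(i+1)%4]-b[i]; print(np.linalg.norm(e).round(4),np.degrees(np.arctan2(e[1],e[0])).round(1),e.round(4))
for off in (0,.003,.006): print('disc',off,hit((222,442),off).round(4))
ex=b[1]-b[0]; ex/=np.linalg.norm(ex); ey=np.cross(n,ex)
sh=hit((222,442),.003)
v,u=np.nonzero(np.ones((14,14))); u=u+261;v=v+165
g=d['pixels'][...].mean(-1); print(g[163:182,256:283].astype(int))
for off in (.025,.028,.031):
    q=np.array([hit(p,off) for p in [(193,447),(226,443),(229,478),(198,480)]]); loc=np.c_[(q-sh)@ex,(q-sh)@ey]*1000; print(off,loc.round(1),q.mean(0).round(4))
    for i in range(4):
        e=loc[(i+1)%4]-loc[i]; print(np.degrees(np.arctan2(e[1],e[0])).round(1),end=' ')
print(W[173:179,266:272].mean((0,1)), np.array([W[176,268],W[174,269]]))
# pointer/marker
for p in [(377,146),(402,120),(402,172)]: u,v=uv(p); print('ptr',W[int(v),int(u)])
for p in [(428,78),(440,78),(455,78)]: u,v=uv(p); print('mrk',u,v,W[round(v)-1:round(v)+2,round(u)].round(4).tolist())
```

```text
bolts [[ 5.822e-01  5.350e-02  1.033e-01]
 [ 5.746e-01 -6.100e-03  1.035e-01]
 [ 5.282e-01 -2.000e-04  7.660e-02]
 [ 5.359e-01  5.970e-02  7.630e-02]] mean [0.5552 0.0267 0.0899]
0.0601 -97.3 [-0.0077 -0.0596  0.0002]
0.0539 172.8 [-0.0463  0.0058 -0.027 ]
0.0604 82.7 [ 0.0077  0.0599 -0.0002]
0.054 -7.6 [ 0.0463 -0.0062  0.027 ]
disc 0 [0.5554 0.0269 0.09  ]
disc 0.003 [0.5545 0.0266 0.093 ]
disc 0.006 [0.5535 0.0263 0.0959]
[[172 115 112 111 111 113 112 108 104 105 108 110 112 119 121 120 127 132
  136 135 133 135 128 116 115 114 114]
 [122 111 113 110 109 110 111 113 113 117 123 124 128 128 133 134 135 140
  140 140 139 141 134 113 113 112 113]
 [111 109 113 109 113 114 119 125 128 133 134 137 138 138 140 139 140 142
  144 144 143 144 133 117 114 112 113]
 [114 111 110 111 114 123 135 139 141 137 141 141 142 142 144 145 146 149
  152 150 150 144 137 115 114 113 113]
 [109 107 109 112 115 127 138 144 145 144 147 146 147 147 150 150 151 154
  160 157 149 145 137 119 113 114 112]
 [113 109 111 107 114 128 146 147 150 150 149 150 150 151 152 158 164 166
  171 163 152 146 138 119 114 1
[... 1681 characters left out ...]
96.6 0.031 [[-4.8  5. ]
 [ 5.2  6.5]
 [ 5.9 -4.5]
 [-3.6 -5.3]] [0.5409 0.0277 0.1174]
8.4 -86.5 -174.8 96.6 [0.54045354 0.02820786 0.1159392 ] [[0.54011513 0.02880121 0.11549354]
 [0.54193035 0.02757012 0.11607195]]
ptr [ 0.63682035 -0.03235225  0.12640421]
ptr [ 0.64353599 -0.04147208  0.12714481]
ptr [ 0.62732336 -0.03969206  0.12587273]
mrk 334.3484848484849 58.28787878787879 [[0.633, -0.0458, 0.1628], [0.6316, -0.0456, 0.1633], [0.6304, -0.0454, 0.1636]]
mrk 337.9848484848485 58.28787878787879 [[0.6307, -0.049, 0.1655], [0.6311, -0.0492, 0.1636], [0.63, -0.049, 0.1637]]
mrk 342.530303030303 58.28787878787879 [[0.6307, -0.0536, 0.165], [0.631, -0.0538, 0.1631], [0.6302, -0.0538, 0.1628]]
```

```bash
sed -i 's/-8.7/-7.5/' h.py
python3 - <<'E'
from h import *
c=np.radians(-49); x=np.array([np.cos(c),np.sin(c),0]); y=np.array([-x[1],x[0],0])
dp,w,n=plan([.460,-.295,.16],frame([0,0,-1],y)); print((dp/.3/18).round(4),(w/2/np.pi/18).round(4))
E
```

```text
from [ 0.461  -0.0118  0.2289] dp [-0.001  -0.2832 -0.0689] norm/0.3 [-0.0032 -0.9441 -0.2298] w deg [-30.   17.7 133.8] norm [-0.0833  0.0492  0.3716] rows 16.09
[-0.0002 -0.0524 -0.0128] [-0.0046  0.0027  0.0206]
```

Emit:
jog_arm(commands="-1 0 -0.0524 -0.0128 -0.0046 0.0027 0.0206; -1 0 -0.0524 -0.0128 -0.0046 0.0027 0.0206; -1 0 -0.0524 -0.0128 -0.0046 0.0027 0.0206; -1 0 -0.0524 -0.0128 -0.0046 0.0027 0.0206; -1 0 -0.0524 -0.0128 -0.0046 0.0027 0.0206")

```text
clock: 2.35
position: [0.4597, -0.0684, 0.2146]
ee_rot: [-2.351, 1.607, -0.465]
force: [-0.3, 0.4, 0.8]
width: 0.998
```

Emit:
jog_arm(commands="-1 0 -0.0524 -0.0128 -0.0046 0.0027 0.0206; -1 0 -0.0524 -0.0128 -0.0046 0.0027 0.0206; -1 0 -0.0524 -0.0128 -0.0046 0.0027 0.0206; -1 0 -0.0524 -0.0128 -0.0046 0.0027 0.0206; -1 0 -0.0524 -0.0128 -0.0046 0.0027 0.0206")

```text
clock: 2.85
position: [0.4595, -0.1457, 0.1957]
ee_rot: [-2.829, 0.79, -0.348]
force: [-0.5, 0.4, -0.9]
width: 1.001
```

Emit:
jog_arm(commands="-1 0 -0.0524 -0.0128 -0.0046 0.0027 0.0206; -1 0 -0.0524 -0.0128 -0.0046 0.0027 0.0206; -1 0 -0.0524 -0.0128 -0.0046 0.0027 0.0206; -1 0 -0.0524 -0.0128 -0.0046 0.0027 0.0206; -1 0 -0.0524 -0.0128 -0.0046 0.0027 0.0206")

```text
clock: 3.35
position: [0.4593, -0.2243, 0.1763]
ee_rot: [-3.04, -0.17, -0.184]
force: [0.6, 0.1, -0.3]
width: 1.001
```

Emit:
jog_arm(commands="-1 0 -0.0524 -0.0128 -0.0046 0.0027 0.0206; -1 0 -0.0524 -0.0128 -0.0046 0.0027 0.0206; -1 0 -0.0524 -0.0128 -0.0046 0.0027 0.0206; -1 0 0 0 0 0 0; -1 0 0 0 0 0 0")

```text
clock: 3.85
position: [0.4595, -0.2694, 0.1649]
ee_rot: [-3.015, -0.758, -0.074]
force: [0.4, 0.1, -0.7]
width: 0.999
```

Run:
```python
from h import *
d=grab('wrist'); s=status.observe(); print(s['position'],s['joints'].round(2),s['clock'],abs(s['dq']).max())
print(proj(d,[.46,-.295,.064]),proj(d,[.5,-.341,.083]))
save(d,'w3.png',(150,20,490,275),2.3)
```

```text
[ 0.45963849 -0.26903811  0.16508179] [ 0.84  0.39 -0.48  1.86  0.16  0.92  0.78] 3.9 0.00986923366283705
(np.float64(298.54905798115664), np.float64(224.69790254533373)) (np.float64(313.9761990006527), np.float64(291.76253530155964))
```

View pics/w3.png

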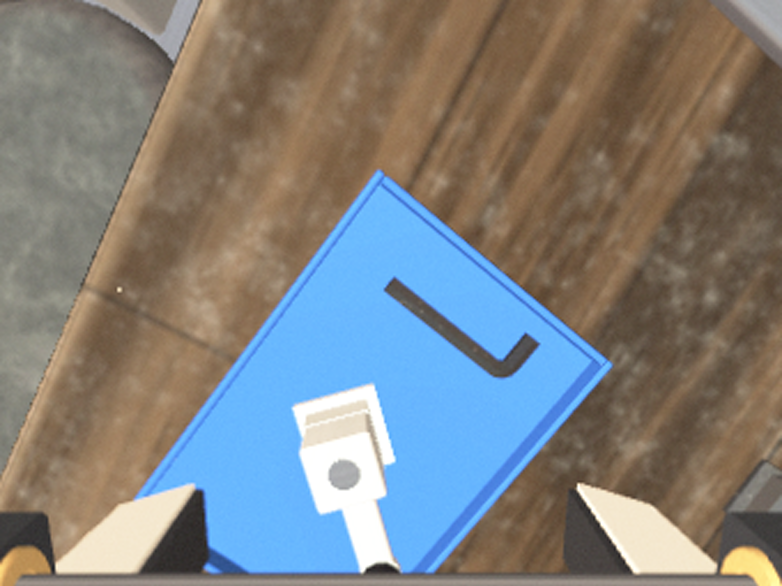

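The view shows the hub top at crop (344,475), foot corners at (293,408), (374,385) and (394,462), and the hex key well clear at (460,330). I'll compute the pose from these.

Run:
```python
from h import *
d=load('wrist'); f=lambda p,z: ray(d,150+(p[0]+.5)/2.3-.5,20+(p[1]+.5)/2.3-.5,z)
q=[f(p,.010) for p in [(293,408),(374,385),(394,462)]]
print(np.array(q).round(4), 'foot centre',((q[0]+q[2])/2).round(4))
for a,b in ((q[0],q[1]),(q[1],q[2])): e=b-a; print(np.linalg.norm(e),np.degrees(np.arctan2(e[1],e[0])))
h=f((344,475),.064); print('hub top',h, 'arm pts ang')
for p in [(370,545)]: g=f(p,.042); print(g,np.degrees(np.arctan2(g[1]-h[1],g[0]-h[0])))
t=[f(p,.064) for p in [(303,453),(370,443),(385,497),(314,513)]]
for i in range(4): e=t[(i+1)%4]-t[i]; print(np.linalg.norm(e).round(4),np.degrees(np.arctan2(e[1],e[0])).round(1))
c=[f(p,.02) for p in [(380,171),(610,364),(137,498)]]; print('tray corners',np.array(c).round(4))
```

```text
[[ 0.4331 -0.2951  0.01  ]
 [ 0.4622 -0.2673  0.01  ]
 [ 0.4892 -0.2971  0.01  ]] foot centre [ 0.4612 -0.2961  0.01  ]
0.04024696388697489 43.78361393809314
0.040273704854328796 -47.816715042649314
hub top [ 0.46132075 -0.29606463  0.064     ] arm pts ang
[ 0.49123485 -0.32837147  0.042     ] -47.20225578137276
0.0273 36.2
0.0243 -47.4
0.0301 -139.4
0.0265 126.2
tray corners [[ 0.4194 -0.182   0.02  ]
 [ 0.5536 -0.2058  0.02  ]
 [ 0.3871 -0.3656  0.02  ]]
```

Run:
```python
from h import *
c=np.radians(-47); x=np.array([np.cos(c),np.sin(c),0]); y=np.array([-x[1],x[0],0])
dp,w,n=plan([.4612,-.2961,.020],frame([0,0,-1],y)); print((dp/.3/4).round(4),(w/2/np.pi/4).round(4))
```

```text
from [ 0.4596 -0.269   0.1651] dp [ 0.0016 -0.0271 -0.1451] norm/0.3 [ 0.0052 -0.0902 -0.4836] w deg [-2.7  1.9 14.7] norm [-0.0074  0.0052  0.0409] rows 2.95
[ 0.0013 -0.0226 -0.1209] [-0.0019  0.0013  0.0102]
```

Emit:
jog_arm(commands="-1 0.0026 -0.0452 -0.06 -0.0037 0.0026 0.0204; -1 0.0026 -0.0450 -0.06 -0.0037 0.0026 0.0204; -1 0 0 -0.1 0 0 0; -1 0 0 -0.08 0 0 0; -1 0 0 0 0 0 0")

```text
clock: 4.4
position: [0.4594, -0.2951, 0.0728]
ee_rot: [-2.919, -1.152, 0.005]
force: [-0.9, -0.4, -0.4]
width: 1.0
```

Run:
```python
from h import *
c=np.radians(-47); x=np.array([np.cos(c),np.sin(c),0]); y=np.array([-x[1],x[0],0])
dp,w,n=plan([.4612,-.2961,.020],frame([0,0,-1],y))
```

```text
from [ 0.4594 -0.2951  0.0728] dp [ 0.0018 -0.001  -0.0528] norm/0.3 [ 0.006  -0.0034 -0.1759] w deg [-0.1 -0.2 -0.1] norm [-0.0003 -0.0006 -0.0002] rows 1.06
```

Emit:
jog_arm(commands="-1 0.006 -0.0034 -0.07 0 0 0; -1 0 0 -0.07 0 0 0; -1 0 0 -0.036 0 0 0; 1 0 0 0 0 0 0; 1 0 0 0 0 0 0", force=40)

```text
clock: 4.9
position: [0.4641, -0.2975, 0.0235]
ee_rot: [2.92, 1.154, 0.001]
force: [-0.7, -0.2, -0.2]
width: 0.868
```

Emit:
jog_arm(commands="1 0 0 0 0 0 0; 1 0 0 0 0 0 0; 1 0 0 0 0 0 0; 1 0 0 0 0 0 0; 1 0 0 0 0 0 0")

```text
clock: 5.4
position: [0.4636, -0.2975, 0.0225]
ee_rot: [2.92, 1.155, -0.0]
force: [0.4, 0.2, -0.0]
width: 0.442
```

Emit:
jog_arm(commands="1 -0.008 0.0047 0 0 0 0; 1 0 0 0 0 0 0; 1 0 0 0 0 0 0; 1 0 0 0 0 0 0; 1 0 0 0 0 0 0")

```text
clock: 5.9
position: [0.4607, -0.2959, 0.0224]
ee_rot: [2.921, 1.155, -0.001]
force: [-3.1, 1.3, 3.6]
width: 0.321
```

Run:
```python
from h import *
s=status.observe(); print(s['position'],s['width'])
c=np.radians(-47); x=np.array([np.cos(c),np.sin(c),0]); y=np.array([-x[1],x[0],0])
e=s['position']-np.array([.4612,-.2961,.004]); print('TCP in crank xyz',e@x,e@y,e[2])
R=Ro.from_rotvec(s['ee_rot']).as_matrix(); print(R.round(3))
```

```text
[ 0.46074267 -0.29589907  0.02237477] 0.321469959785116
TCP in crank xyz -0.0004588490466848712 -0.00019743889060391383 0.018374765825560378
[[ 0.729  0.684 -0.   ]
 [ 0.684 -0.729 -0.001]
 [-0.001  0.001 -1.   ]]
```

```bash
cat >> h.py <<'E'
SH=np.array([.5538,.0264,.095]); 
def crankR(ang): # tool rot holding crank with crank x at ang (ccw about a, 0=rear-up)
    sx,sy,a=stage(); r=Ro.from_rotvec(a*np.radians(ang)); return frame(-a,r.apply(sy)), r.apply(np.cross(sy,a)), a
E
python3 - <<'E'
from h import *
s=status.observe(); R,cx,a=crankR(5.5); p0=s['position']+[0,0,.11]; tip=SH+.025*a
dp,w,n=plan(tip+(.03+.0184)*a-0.0005*cx,R,p0); print((dp/.3/10).round(4),(w/2/np.pi/10).round(4))
E
```

```text
from [ 0.4607 -0.2959  0.1324] dp [0.0562 0.3271 0.0259] norm/0.3 [0.1875 1.0903 0.0865] w deg [-15.3 -26.7  43.8] norm [-0.0424 -0.074   0.1217] rows 6.66
[0.0187 0.109  0.0086] [-0.0042 -0.0074  0.0122]
```

Emit:
jog_arm(commands="1 0 0 0.05 0 0 0; 1 0 0 0.1 0 0 0; 1 0 0 0.11 0 0 0; 1 0 0 0.107 0 0 0; 1 0.0187 0.109 0.0086 -0.0042 -0.0074 0.0122")

```text
clock: 6.4
position: [0.4693, -0.2689, 0.1385]
ee_rot: [2.832, 1.237, 0.057]
force: [1.9, -0.2, -3.7]
width: 0.324
```

Emit:
jog_arm(commands="1 0.0187 0.109 0.0086 -0.0042 -0.0074 0.0122; 1 0.0187 0.109 0.0086 -0.0042 -0.0074 0.0122; 1 0.0187 0.109 0.0086 -0.0042 -0.0074 0.0122; 1 0.0187 0.109 0.0086 -0.0042 -0.0074 0.0122; 1 0.0187 0.109 0.0086 -0.0042 -0.0074 0.0122")

```text
clock: 6.9
position: [0.4946, -0.0983, 0.148]
ee_rot: [2.358, 1.649, 0.292]
force: [1.8, -0.2, -3.9]
width: 0.326
```

Emit:
jog_arm(commands="1 0.0187 0.109 0.0086 -0.0042 -0.0074 0.0122; 1 0.0187 0.109 0.0086 -0.0042 -0.0074 0.0122; 1 0.0187 0.109 0.0086 -0.0042 -0.0074 0.0122; 1 0.0187 0.109 0.0086 -0.0042 -0.0074 0.0122; 1 0 0 0 0 0 0")

```text
clock: 7.4
position: [0.5171, 0.0375, 0.1585]
ee_rot: [1.927, 1.889, 0.459]
force: [-0.2, 0.0, -3.3]
width: 0.324
```

Run:
```python
from h import *
s=status.observe(); print(s['joints'].round(2),abs(s['dq']).max(),s['width'],s['force'])
R,cx,a=crankR(5.5); tip=SH+.025*a
dp,w,n=plan(tip+(.03+.0184)*a-0.0005*cx,R)
d=grab('scene'); save(d,'s1.png',(215,170,345,300),4.6)
```

```text
[ 0.12  0.18 -0.5   2.33  1.11  0.35  0.19] 0.216210660576726 0.3237603239910136 [-0.20140595  0.0206984  -3.34076879]
from [0.5171 0.0375 0.1585] dp [-0.0001 -0.0063 -0.0002] norm/0.3 [-0.0003 -0.0209 -0.0006] w deg [-0.2  0.1 -0.9] norm [-0.0005  0.0003 -0.0025] rows 0.13
```

View pics/s1.png

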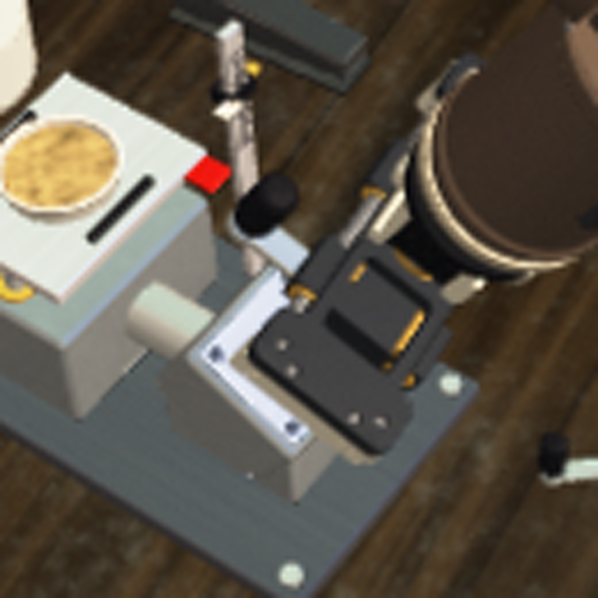

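Emit:
jog_arm(commands="1 -0.0003 -0.0209 -0.0006 -0.0005 0.0003 -0.0025; 1 0 0 0 0 0 0; 1 0.0165 -0.0022 -0.0289 0 0 0; 1 0.0165 -0.0022 -0.0289 0 0 0; 1 0.0165 -0.0022 -0.0289 0 0 0")

```text
clock: 7.95
position: [0.5324, 0.0207, 0.132]
ee_rot: [1.955, 1.856, 0.442]
force: [-29.2, 0.3, 48.7]
width: 0.326
```

Run:
```python
from h import *
s=status.observe(); print(s['force'],s['ft_torque'])
R,cx,a=crankR(5.5); tip=SH+.025*a
dp,w,n=plan(tip+.0184*a-0.0005*cx,R)
```

```text
[-29.19250615   0.2744785   48.73382565] [-0.23508531  0.78331996 -0.35684957]
from [0.5324 0.0207 0.132 ] dp [-0.0006  0.0085  0.0003] norm/0.3 [-0.0019  0.0285  0.001 ] w deg [ 0.1 -0.1  1. ] norm [ 0.0001 -0.0004  0.0027] rows 0.17
```

Emit:
jog_arm(commands="1 -0.0118 0.003 0.0205 0 0 0; 1 0 0.024 0 0 0 0.0027; 1 0 0 0 0 0 0; 1 0 0 0 0 0 0; 1 0 0 0 0 0 0")

```text
clock: 8.45
position: [0.5285, 0.0304, 0.1382]
ee_rot: [1.938, 1.878, 0.447]
force: [-0.3, -0.8, -3.3]
width: 0.323
```

Run:
```python
from h import *
s=status.observe(); print(s['force'],s['ft_torque'],abs(s['dq']).max())
R,cx,a=crankR(5.5); tip=SH+.025*a
dp,w,n=plan(tip+.0244*a-0.0005*cx,R)
d=grab('wrist'); save(d,'w4.png',(200,80,440,280),3.3)
```

```text
[-0.32265903 -0.794993   -3.30437152] [0.23348072 0.79093352 0.01633806] 0.004009110565303267
from [0.5285 0.0304 0.1382] dp [ 0.0004 -0.0007 -0.0006] norm/0.3 [ 0.0012 -0.0024 -0.0021] w deg [ 0.1 -0.2 -0.2] norm [ 0.0002 -0.0004 -0.0005] rows 0.03
```

View pics/w4.png

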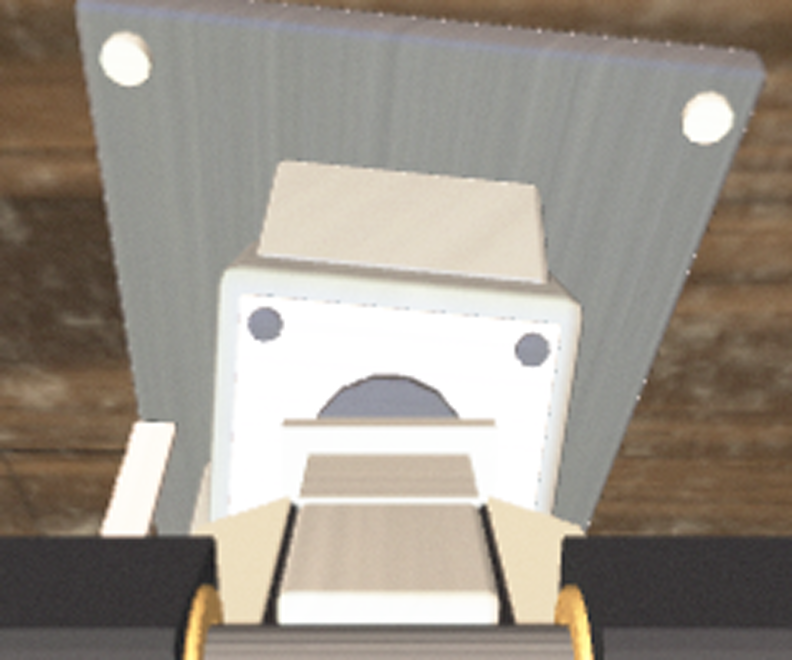

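The view shows the hub held square, with its foot centred at (390,422) over the disc at (388,400). I'll insert gently.

Emit:
jog_arm(commands="1 0.0066 -0.003 -0.0115 0 -0.0004 -0.0005; 1 0.0066 -0.0009 -0.0115 0 0 0; 1 0.0066 -0.0009 -0.0115 0 0 0; 1 0.0050 -0.0007 -0.0087 0 0 0; 1 0 0 0 0 0 0")

```text
clock: 9.0
position: [0.536, 0.0291, 0.1248]
ee_rot: [1.939, 1.874, 0.448]
force: [0.6, 0.7, -3.6]
width: 0.326
```

Run:
```python
from h import *
s=status.observe(); print(s['force'],s['ft_torque'],abs(s['dq']).max())
R,cx,a=crankR(5.5); e=s['position']-SH; print('mouth above shoulder',e@a-.0184,'lat',e@cx,e@np.cross(a,cx))
```

```text
[ 0.56394727  0.67318939 -3.63013029] [ 0.20189731  0.82519376 -0.01498491] 0.02813868108579099
mouth above shoulder 0.016432330832082412 lat -0.0006933432017200733 0.00044573381540031603
```

Emit:
jog_arm(commands="1 0.0066 -0.0009 -0.0115 0 0 0; 1 0.0066 -0.0009 -0.0115 0 0 0; 1 0.0066 -0.0009 -0.0115 0 0 0; 1 0.0050 -0.0007 -0.0087 0 0 0; 1 0 0 0 0 0 0")

```text
clock: 9.5
position: [0.5434, 0.0281, 0.1118]
ee_rot: [1.939, 1.874, 0.448]
force: [-0.2, 0.4, -3.1]
width: 0.324
```

Run:
```python
from h import *
s=status.observe(); print(s['force'],s['ft_torque'],abs(s['dq']).max())
R,cx,a=crankR(5.5); e=s['position']-SH; print('mouth above shoulder',e@a-.0184,'lat',e@cx,e@np.cross(a,cx))
```

```text
[-0.21032437  0.37797343 -3.14460376] [ 0.20667636  0.8389292  -0.06757057] 0.02775926807709849
mouth above shoulder 0.0014632298739737926 lat -0.0006914634285667904 0.0003598594549062621
```

Emit:
jog_arm(commands="1 0.0017 -0.0002 -0.0029 0 0 0; 1 0.0017 -0.0002 -0.0029 0 0 0; 1 0.0008 -0.0001 -0.0014 0 0 0; 1 0 0 0 0 0 0; 1 0 0 0 0 0 0")

```text
clock: 10.0
position: [0.5446, 0.028, 0.1102]
ee_rot: [1.938, 1.874, 0.449]
force: [-0.4, 0.6, -2.8]
width: 0.325
```

Run:
```python
from h import *
s=status.observe(); print(s['force'],s['ft_torque'],abs(s['dq']).max())
R,cx,a=crankR(5.5); e=s['position']-SH; print('mouth above shoulder',e@a-.0184,'lat',e@cx,e@np.cross(a,cx))
```

```text
[-0.43409142  0.60165636 -2.75870947] [0.20631515 0.868087   0.0222921 ] 0.001143951252752984
mouth above shoulder -0.0005781995360779543 lat -0.000406655580836202 0.00042415223757636956
```

Emit:
jog_arm(commands="1 0.0017 -0.0002 -0.0029 0 0 0; 1 0.0017 -0.0002 -0.0029 0 0 0; 1 0.0017 -0.0002 -0.0029 0 0 0; 1 0 0 0 0 0 0; 1 0 0 0 0 0 0")

```text
clock: 10.5
position: [0.5454, 0.0279, 0.1094]
ee_rot: [1.935, 1.873, 0.45]
force: [-29.4, 0.0, 39.3]
width: 0.322
```

Run:
```python
from h import *
s=status.observe(); print(s['force'],s['ft_torque'],abs(s['dq']).max())
R,cx,a=crankR(5.5); e=s['position']-SH; print('mouth above shoulder',e@a-.0184,'lat',e@cx,e@np.cross(a,cx))
```

```text
[-2.93778869e+01  1.58190410e-03  3.92501669e+01] [-0.43867551  1.71373165 -0.58445803] 0.0020497127924931145
mouth above shoulder -0.0016039629882356465 lat -0.00015173103598888334 0.00044713222322757075
```

Run:
```python
from h import *
R,cx,a=crankR(5.5); np.set_printoptions(suppress=True)
print('25mm a',(a*.025/.3).round(4),'62 cx',(cx*.062/.3).round(4), '1.2 a',(a*.0012/.3).round(4))
```

```text
25mm a [-0.0413  0.0054  0.0722] 62 cx [ 0.1792 -0.0036  0.1029] 1.2 a [-0.002   0.0003  0.0035]
```

Emit:
jog_arm(commands="-0.1 -0.002 0.0003 0.0035 0 0 0; -0.1 0 0 0 0 0 0; -0.1 0 0 0 0 0 0; -0.1 0 0 0 0 0 0; -0.1 -0.0207 0.0027 0.0361 0 0 0")

```text
clock: 11.0
position: [0.5393, 0.0285, 0.1184]
ee_rot: [1.94, 1.874, 0.447]
force: [-0.7, 0.1, 0.2]
width: 0.551
```

Emit:
jog_arm(commands="-0.1 -0.0206 0.0027 0.0361 0 0 0; -0.1 0.0448 -0.0009 0.0257 0 0 0; -0.1 0.0448 -0.0009 0.0257 0 0 0; -0.1 0.0448 -0.0009 0.0257 0 0 0; -0.1 0.0448 -0.0009 0.0258 0 0 0")

```text
clock: 11.5
position: [0.5875, 0.0284, 0.1613]
ee_rot: [1.939, 1.874, 0.449]
force: [0.8, 0.5, -0.3]
width: 0.551
```

Run:
```python
from h import *
s=status.observe(); print(s['force'],s['width'],abs(s['dq']).max(),s['joints'].round(2))
R,cx,a=crankR(5.5); plan(SH+.0414*a+.062*cx,R)
d=grab('scene'); save(d,'s2.png',(215,150,345,260),5.5)
```

```text
[ 0.77046035  0.46358242 -0.28003312] 0.5510260528049552 0.7329719844505664 [ 0.15  0.28 -0.48  2.18  1.04  0.39  0.33]
from [0.5875 0.0284 0.1613] dp [-0.0004 -0.0003  0.0004] norm/0.3 [-0.0014 -0.0012  0.0014] w deg [ 0.1 -0.  -0. ] norm [ 0.0002 -0.0001 -0.0001] rows 0.01
```

View pics/s2.png

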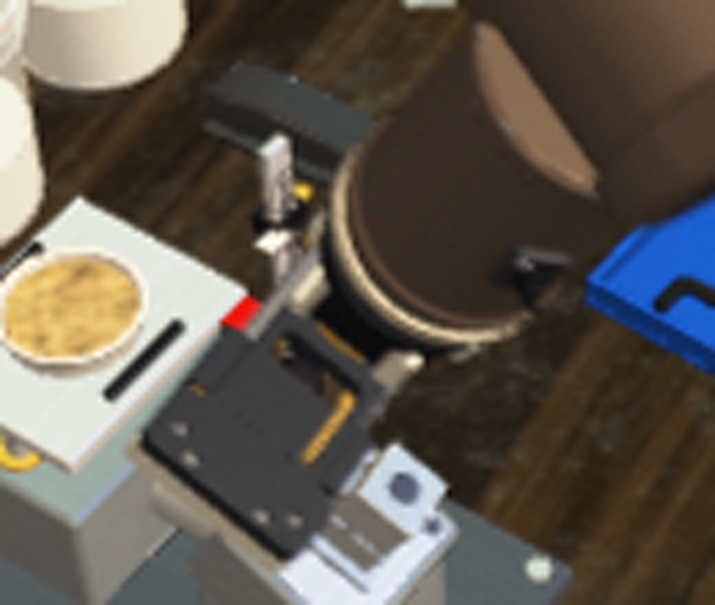

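Emit:
jog_arm(commands="1 0 0 0 0 0 0; 1 0 0 0 0 0 0; 1 0 0 0 0 0 0; 1 0 0 0 0 0 0; 1 0 0 0 0 0 0")

```text
clock: 12.05
position: [0.5863, 0.0285, 0.1607]
ee_rot: [1.938, 1.875, 0.448]
force: [-1.0, -0.3, -1.9]
width: 0.226
```

Run:
```python
from h import *
s=status.observe(); print(s['force'],s['width']*92,abs(s['dq']).max())
R,cx,a=crankR(5.5); e=s['position']-SH; ay=np.cross(a,crankR(0)[1]); x0=crankR(0)[1]
print('a',e@a,'r',np.hypot(e@x0,e@ay),'phi',np.degrees(np.arctan2(e@ay,e@x0)))
ph=np.radians(np.arctan2(e@ay,e@x0)*180/np.pi-14.4*np.arange(26)); P=.0615*(np.cos(ph)[:,None]*x0+np.sin(ph)[:,None]*ay)
for i,r in enumerate(np.diff(P,axis=0)/.3): print('1 %.4f %.4f %.4f 0 0 0;'%tuple(r),end='\n' if i%5==4 else ' ')
```

```text
[-0.95930407 -0.30267699 -1.88114173] 20.75484749786873 0.0032542006410285224
a 0.040933296133121 r 0.06086768862646662 phi 5.9278408783905965
1 -0.0077 -0.0508 -0.0006 0 0 0; 1 -0.0184 -0.0475 -0.0069 0 0 0; 1 -0.0279 -0.0412 -0.0129 0 0 0; 1 -0.0357 -0.0323 -0.0180 0 0 0; 1 -0.0412 -0.0214 -0.0220 0 0 0;
1 -0.0442 -0.0091 -0.0246 0 0 0; 1 -0.0444 0.0037 -0.0257 0 0 0; 1 -0.0417 0.0163 -0.0251 0 0 0; 1 -0.0365 0.0279 -0.0230 0 0 0; 1 -0.0290 0.0377 -0.0194 0 0 0;
1 -0.0196 0.0452 -0.0146 0 0 0; 1 -0.0090 0.0498 -0.0089 0 0 0; 1 0.0021 0.0513 -0.0027 0 0 0; 1 0.0131 0.0495 0.0038 0 0 0; 1 0.0233 0.0447 0.0100 0 0 0;
1 0.0321 0.0370 0.0156 0 0 0; 1 0.0388 0.0270 0.0202 0 0 0; 1 0.0430 0.0154 0.0235 0 0 0; 1 0.0446 0.0027 0.0253 0 0 0; 1 0.0434 -0.0101 0.0256 0 0 0;
1 0.0394 -0.0223 0.0243 0 0 0; 1 0.0330 -0.0331 0.0214 0 0 0; 1 0.0245 -0.0418 0.0172 0 0 0; 1 0.0144 -0.0479 0.0119 0 0 0; 1 0.0035 -0.0509 0.0058 0 0 0;
```

Emit:
jog_arm(commands="1 -0.0077 -0.0508 -0.0006 0 0 0; 1 -0.0184 -0.0475 -0.0069 0 0 0; 1 -0.0279 -0.0412 -0.0129 0 0 0; 1 -0.0357 -0.0323 -0.0180 0 0 0; 1 -0.0412 -0.0214 -0.0220 0 0 0")

```text
clock: 12.55
position: [0.5465, -0.0301, 0.1425]
ee_rot: [1.94, 1.874, 0.45]
force: [2.6, 5.7, -4.7]
width: 0.229
```

```bash
cat >> h.py <<'E'
def knob(step=None,rows=0,r=.0615,tgt=None):
    s=status.observe(); R,cx,a=crankR(5.5); x0=crankR(0)[1]; ay=np.cross(a,x0); e=s['position']-SH
    phi=np.degrees(np.arctan2(e@ay,e@x0)); dR=(R*Ro.from_rotvec(s['ee_rot']).inv()).as_rotvec(True)
    print('t',s['clock'],'F',s['force'].round(1),'w',round(s['width']*92,1),'a',round(e@a*1e3,1),'r',round(np.hypot(e@x0,e@ay)*1e3,1),'phi',round(phi,1),'dRdeg',dR.round(1),'j',s['joints'].round(2),'dq',abs(s['dq']).max().round(2))
    return s,phi,a,x0,ay
E
python3 -c "
from h import *
knob()"
```

```text
t 12.55 F [ 2.6  5.7 -4.7] w 21.0 a 41.0 r 61.8 phi -67.3 dRdeg [-0. -0. -0.] j [ 0.22  0.24 -0.4   2.3   1.17  0.25  0.29] dq 0.74
```

Emit:
jog_arm(commands="1 -0.0442 -0.0091 -0.0246 0 0 0; 1 -0.0444 0.0037 -0.0257 0 0 0; 1 -0.0417 0.0163 -0.0251 0 0 0; 1 -0.0365 0.0279 -0.0230 0 0 0; 1 -0.0290 0.0377 -0.0194 0 0 0")

```text
clock: 13.05
position: [0.4887, -0.0068, 0.1078]
ee_rot: [1.938, 1.873, 0.45]
force: [9.4, 2.9, -3.4]
width: 0.229
```

```bash
python3 -c "
from h import *
knob()"
```

```text
t 13.05 F [ 9.4  2.9 -3.4] w 21.0 a 41.2 r 61.7 phi -137.9 dRdeg [ 0.   0.1 -0. ] j [ 0.13  0.25 -0.42  2.46  1.73  0.29 -0.38] dq 0.91
```

Emit:
jog_arm(commands="1 -0.0196 0.0452 -0.0146 0 0 0; 1 -0.0090 0.0498 -0.0089 0 0 0; 1 0.0021 0.0513 -0.0027 0 0 0; 1 0.0131 0.0495 0.0038 0 0 0; 1 0.0233 0.0447 0.0100 0 0 0")

```text
clock: 13.55
position: [0.4903, 0.0643, 0.103]
ee_rot: [1.94, 1.874, 0.445]
force: [1.6, -2.6, -1.6]
width: 0.231
```

Emit:
jog_arm(commands="1 0.0321 0.0370 0.0156 0 0 0; 1 0.0388 0.0270 0.0202 0 0 0; 1 0.0430 0.0154 0.0235 0 0 0; 1 0.0446 0.0027 0.0253 0 0 0; 1 0.0434 -0.0101 0.0256 0 0 0")

```text
clock: 14.05
position: [0.552, 0.0882, 0.1369]
ee_rot: [1.938, 1.877, 0.45]
force: [-0.8, 2.2, -1.2]
width: 0.227
```

Emit:
jog_arm(commands="1 0.0394 -0.0223 0.0243 0 0 0; 1 0.0330 -0.0331 0.0214 0 0 0; 1 0.0245 -0.0418 0.0172 0 0 0; 1 0.0144 -0.0479 0.0119 0 0 0; 1 0.0035 -0.0509 0.0058 0 0 0")

```text
clock: 14.55
position: [0.5872, 0.0277, 0.1616]
ee_rot: [1.938, 1.873, 0.451]
force: [-0.8, 2.2, -1.8]
width: 0.228
```

```bash
cat > m.py <<'E'
from h import *
def meas(tag=''):
    for n in ('scene','wrist','side'):
        d=grab(n); W,_,_=world(d); hsv=cv2.cvtColor(d['pixels'],cv2.COLOR_RGB2HSV).astype(int)
        q=((hsv[...,0]<6)|(hsv[...,0]>174))&(hsv[...,1]>170)&(abs(W[...,0]-.635)<.04)&(abs(W[...,1]+.033)<.04)&(W[...,2]>.1); P=W[q]; v,u=np.nonzero(q)
        print(n,'red',len(P),np.median(P,0).round(4) if len(P) else '',(u.mean().round(2),v.mean().round(2)) if len(P) else '')
        m=(hsv[...,2]>200)&(hsv[...,1]<45)&(abs(W[...,0]-.632)<.012)&(abs(W[...,1]+.047)<.006)&(abs(W[...,2]-.163)<.012); P=W[m]; v,u=np.nonzero(m)
        if len(P): print('   mrk',len(P),np.median(P,0).round(4),(u.mean().round(2),v.mean().round(2)))
E
python3 -c "
from m import *
knob(); meas()"
```

```text
t 14.55 F [-0.8  2.2 -1.8] w 21.0 a 41.2 r 62.1 phi 5.2 dRdeg [ 0.   0.1 -0.1] j [ 0.17  0.29 -0.51  2.19  1.05  0.4   0.32] dq 0.5
scene red 26 [ 0.6398 -0.0347  0.1395] (np.float64(258.62), np.float64(202.85))
   mrk 8 [ 0.631  -0.0484  0.1635] (np.float64(263.75), np.float64(193.75))
wrist red 0  
side red 12 [ 0.6327 -0.0356  0.1392] (np.float64(337.5), np.float64(159.75))
```

Emit:
jog_arm(commands="1 -0.0077 -0.0508 -0.0006 0 0 0; 1 -0.0184 -0.0475 -0.0069 0 0 0; 1 -0.0279 -0.0412 -0.0129 0 0 0; 1 -0.0357 -0.0323 -0.0180 0 0 0; 1 -0.0412 -0.0214 -0.0220 0 0 0")

```text
clock: 15.2
position: [0.5459, -0.0303, 0.1421]
ee_rot: [1.94, 1.874, 0.448]
force: [2.2, 4.2, -2.5]
width: 0.229
```

Emit:
jog_arm(commands="1 -0.0442 -0.0091 -0.0246 0 0 0; 1 -0.0444 0.0037 -0.0257 0 0 0; 1 -0.0417 0.0163 -0.0251 0 0 0; 1 -0.0365 0.0279 -0.0230 0 0 0; 1 -0.0290 0.0377 -0.0194 0 0 0")

```text
clock: 15.7
position: [0.4883, -0.0063, 0.1075]
ee_rot: [1.938, 1.874, 0.45]
force: [10.9, 3.4, -3.6]
width: 0.226
```

Emit:
jog_arm(commands="1 -0.0196 0.0452 -0.0146 0 0 0; 1 -0.0090 0.0498 -0.0089 0 0 0; 1 0.0021 0.0513 -0.0027 0 0 0; 1 0.0131 0.0495 0.0038 0 0 0; 1 0.0233 0.0447 0.0100 0 0 0")

```text
clock: 16.2
position: [0.49, 0.0642, 0.1029]
ee_rot: [1.94, 1.874, 0.444]
force: [2.7, -3.6, -1.4]
width: 0.233
```

Emit:
jog_arm(commands="1 0.0321 0.0370 0.0156 0 0 0; 1 0.0388 0.0270 0.0202 0 0 0; 1 0.0430 0.0154 0.0235 0 0 0; 1 0.0446 0.0027 0.0253 0 0 0; 1 0.0434 -0.0101 0.0256 0 0 0")

```text
clock: 16.7
position: [0.5512, 0.0885, 0.1363]
ee_rot: [1.937, 1.879, 0.449]
force: [-1.6, 2.7, -0.5]
width: 0.229
```

Emit:
jog_arm(commands="1 0.0394 -0.0223 0.0243 0 0 0; 1 0.0330 -0.0331 0.0214 0 0 0; 1 0.0245 -0.0418 0.0172 0 0 0; 1 0.0144 -0.0479 0.0119 0 0 0; 1 0.0035 -0.0509 0.0058 0 0 0")

```text
clock: 17.2
position: [0.5871, 0.0284, 0.1616]
ee_rot: [1.937, 1.874, 0.451]
force: [1.8, 2.1, -0.1]
width: 0.23
```

```bash
python3 -c "
from m import *
knob(); meas()"
```

```text
t 17.2 F [ 1.8  2.1 -0.1] w 21.2 a 41.3 r 62.0 phi 5.8 dRdeg [ 0.   0.1 -0.1] j [ 0.19  0.29 -0.53  2.18  1.06  0.4   0.32] dq 0.5
scene red 50 [ 0.6357 -0.0329  0.1532] (np.float64(259.1), np.float64(199.98))
   mrk 9 [ 0.6317 -0.0486  0.1629] (np.float64(263.89), np.float64(193.33))
wrist red 0  
side red 1 [ 0.6288 -0.0287  0.1535] (np.float64(336.0), np.float64(155.0))
```

Emit:
jog_arm(commands="1 -0.0077 -0.0508 -0.0006 0 0 0; 1 -0.0184 -0.0475 -0.0069 0 0 0; 1 -0.0279 -0.0412 -0.0129 0 0 0; 1 -0.0357 -0.0323 -0.0180 0 0 0; 1 -0.0412 -0.0214 -0.0220 0 0 0")

```text
clock: 17.85
position: [0.5453, -0.0305, 0.1417]
ee_rot: [1.941, 1.875, 0.447]
force: [2.3, 4.0, -2.8]
width: 0.228
```

Emit:
jog_arm(commands="1 -0.0442 -0.0091 -0.0246 0 0 0; 1 -0.0444 0.0037 -0.0257 0 0 0; 1 -0.0417 0.0163 -0.0251 0 0 0; 1 -0.0365 0.0279 -0.0230 0 0 0; 1 -0.0290 0.0377 -0.0194 0 0 0")

```text
clock: 18.35
position: [0.4881, -0.0061, 0.1074]
ee_rot: [1.938, 1.875, 0.45]
force: [12.0, 3.9, -2.8]
width: 0.231
```

Emit:
jog_arm(commands="1 -0.0196 0.0452 -0.0146 0 0 0; 1 -0.0090 0.0498 -0.0089 0 0 0; 1 0.0021 0.0513 -0.0027 0 0 0; 1 0 0 0 0 0 0; 1 0 0 0 0 0 0")

```text
clock: 18.85
position: [0.4801, 0.0362, 0.0994]
ee_rot: [1.939, 1.873, 0.447]
force: [5.9, -0.8, -2.3]
width: 0.231
```

```bash
python3 -c "
from m import *
knob(); meas()
d=load('scene'); a=cv2.resize(d['pixels'][178:218,235:285,::-1],None,fx=9,fy=9,interpolation=cv2.INTER_CUBIC)
d=load('side'); b=cv2.resize(d['pixels'][135:175,315:365,::-1],None,fx=9,fy=9,interpolation=cv2.INTER_CUBIC)
cv2.imwrite('pics/pm.png',cv2.resize(np.hstack([a,b]),None,fx=.88,fy=.88))
"
```

```text
t 18.85 F [ 5.9 -0.8 -2.3] w 21.2 a 41.0 r 62.2 phi 179.9 dRdeg [ 0.1 -0.1 -0. ] j [ 0.08  0.28 -0.53  2.47  1.68  0.4  -0.46] dq 0.01
scene red 52 [ 0.636  -0.0325  0.1605] (np.float64(258.5), np.float64(198.0))
   mrk 10 [ 0.6307 -0.0494  0.162 ] (np.float64(264.0), np.float64(193.5))
wrist red 0  
side red 6 [ 0.6344 -0.0293  0.1606] (np.float64(338.0), np.float64(152.83))
```

View pics/pm.png

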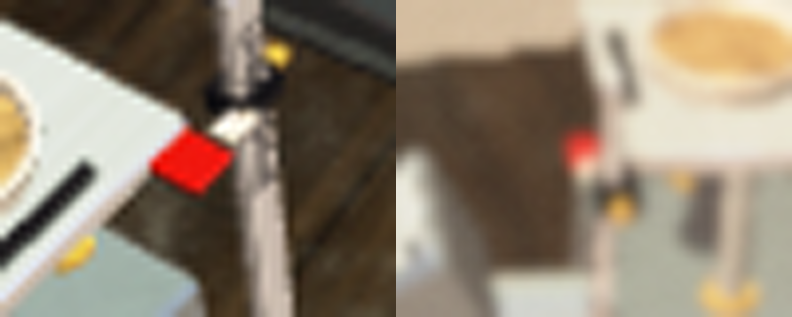

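The picture shows red pointer at (195,160) just below the white marker tab at (232,125) on the left (scene) crop. I'll average depth over several frames for a finer figure.

```bash
python3 -c "
from h import *
A=[grab('scene') for _ in range(12)]
d=dict(A[0]); Z=np.stack([x['z_map'] for x in A]); print('std px',Z[:,198,258].std(),Z[:,193,263].std()); d['z_map']=Z.mean(0).astype(np.float32); d['pixels']=np.mean([x['pixels'] for x in A],0).astype(np.uint8)
W,_,_=world(d); np.set_printoptions(linewidth=200,suppress=True)
print('mrk z'); print((W[189:199,258:270,2]*1e3).round(1)); print((W[189:199,258:270,0]*1e3).round(0)); print(d['pixels'][189:199,258:270,2])
print('ptr z'); print((W[194:203,253:264,2]*1e3).round(1));print(d['pixels'][194:203,253:264,2])
"
```

```text
std px 0.0022322554 0.0017449586
mrk z
[[  0.1  -1.2  -0.4 166.7 166.8 238.4 169.9 171.1 168.4 167.3 164.9 161.8]
 [ -1.2  -1.3  -1.1 163.8 166.  167.5 167.3 168.5 167.  164.9 162.1 159.2]
 [ -1.4  -0.4   0.1 160.  161.8 164.3 166.  167.1 165.3 162.5 159.4  -2.2]
 [ -0.3  -1.5  83.5  -1.8 158.5 160.3 162.9 163.5 163.3 163.  154.5  -0.9]
 [162.   -1.4  -1.2  -1.   -1.2 163.3 163.  164.  162.6 160.7 221.3 146.2]
 [160.8  -1.2  -1.4  -2.1 163.4 164.2 163.6 163.3 160.1 149.3 217.8 141.7]
 [160.4 161.2 160.1  -1.9 231.6 162.9 164.  159.8 149.4 145.9 143.9 138.6]
 [231.5 159.3 160.5 161.1 160.3  -1.4 143.5 146.8 145.2 143.5 138.6 135.2]
 [160.9 160.2 160.7 159.7 159.8 160.8  -2.7 142.8 142.8 139.7 136.3 132.4]
 [160.6 159.8 160.5 160.8 160.5 160.8  -1.1 138.6 139.  136.  134.6 130. ]]
[[743. 741. 738. 643. 640. 599. 634. 632. 631. 629. 629. 628.]
 [741. 739. 736. 642. 639. 636. 634. 631. 630. 629. 628. 628.]
 [740. 736. 734. 643. 640. 636. 633. 630. 629. 629. 628. 712.]
 [737. 735. 686. 730. 640. 637. 633. 631. 629. 627. 629. 709.]
 [645. 733. 730. 728. 725. 633. 631. 629. 627. 626. 592. 6
[... 1183 characters left out ...]
 [159.1 160.1 160.7 161.1 160.5 160.6 160.9 160.8 159.7 159.5  -0.9]
 [155.8  -2.  228.2 159.7 160.6 160.7 160.4 160.4 160.1  -1.   -1.5]
 [ -1.5  -0.5  -0.8  -2.9 158.1 159.6 160.8 159.9  82.9   0.   -1. ]
 [  0.1  -0.7  -0.4  -1.4  -1.5  -0.5 158.   -1.3  -1.2  -2.1  -0.4]]
[[222 223 224 225 202  67  27  35 113 226 230]
 [223 225 226 201  76  14  16  22  38  83 149]
 [226 226 199  76  13  14  14  14  18  27  49]
 [228 196  43  13  13  14  14  14  14  14  26]
 [202  44  13  13  12  14  14  13  13  15  29]
 [155  15  14  13  13  14  14  13  16  25  25]
 [113  41  25  13  14  13  13  16  26  25  31]
 [ 49  54  54  32  18  13  14  25  23  28  27]
 [ 48  50  52  48  40  27  19  24  28  27  27]]
```

```bash
python3 -c "
from h import *
s,phi,a,x0,ay=knob()
ph=np.radians(phi-np.array([0,20,40,60,79])); P=.0618*(np.cos(ph)[:,None]*x0+np.sin(ph)[:,None]*ay)
P[0]=s['position']-SH-a*((s['position']-SH)@a)
for r in np.diff(P,axis=0)/.3: print('1 %.4f %.4f %.4f 0 0 0;'%tuple(r),end=' ')
"
```

```text
t 19.6 F [ 6.1 -1.1 -1.7] w 21.4 a 41.0 r 62.1 phi -179.6 dRdeg [ 0.1 -0.1  0.1] j [ 0.08  0.28 -0.53  2.47  1.68  0.4  -0.46] dq 0.0
1 0.0204 0.0685 0.0065 0 0 0; 1 0.0384 0.0577 0.0176 0 0 0; 1 0.0528 0.0399 0.0272 0 0 0; 1 0.0577 0.0169 0.0318 0 0 0;
```

Emit:
jog_arm(commands="1 0.0204 0.0685 0.0065 0 0 0; 1 0.0384 0.0577 0.0176 0 0 0; 1 0.0528 0.0399 0.0272 0 0 0; 1 0.0577 0.0169 0.0318 0 0 0; 1 0 0 0 0 0 0")

```text
clock: 20.1
position: [0.532, 0.0912, 0.1247]
ee_rot: [1.94, 1.872, 0.448]
force: [-0.3, 0.8, 0.1]
width: 0.227
```

```bash
cat >> m.py <<'E'
def fine(n=8):
    A=[grab('scene') for _ in range(n)]
    Z=np.stack([x['z_map'] for x in A]); d=dict(A[0]); d['z_map']=Z.mean(0).astype(np.float32); px=np.mean([x['pixels'] for x in A],0)
    W,_,_=world(d); std=Z.std(0)
    ok=std<.01
    red=ok&(px[...,0]>190)&(px[...,2]<16)&(px[...,1]<40)&(abs(W[...,0]-.635)<.02)&(abs(W[...,1]+.033)<.03)&(W[...,2]>.1)
    mk=ok&(px[...,2]>195)&(abs(W[...,0]-.632)<.012)&(abs(W[...,1]+.05)<.012)&(abs(W[...,2]-.163)<.004); mk[:189]=0; mk[197:]=0; mk[:,:262]=0; mk[:,268:]=0
    p=W[red][:,2]*1e3; m=W[mk][:,2]*1e3
    print('ptr',len(p),np.median(p),p.mean(),'mrk',len(m),np.median(m),m.mean(),m.round(1)); return d
E
python3 -c "
from m import *
knob(); fine(); knob()"
```

```text
t 20.1 F [-0.3  0.8  0.1] w 20.9 a 40.8 r 62.5 phi 100.3 dRdeg [ 0.1 -0.   0. ] j [-0.01  0.31 -0.54  2.31  1.34  0.47 -0.16] dq 0.11
ptr 30 163.2624213064284 163.20206646505682 mrk 9 163.42354138986624 163.41180824481086 [164.1 164.3 163.7 163.7 162.  163.4 163.4 162.9 163.3]
t 20.5 F [ 1.1 -2.3 -2.2] w 20.8 a 41.0 r 62.5 phi 101.4 dRdeg [ 0.1 -0.1 -0. ] j [-0.01  0.31 -0.54  2.31  1.34  0.47 -0.17] dq 0.01
```

```bash
python3 -c "
from h import *
s,phi,a,x0,ay=knob()
ph=np.radians(phi+np.array([0,11])); P=.0622*(np.cos(ph)[:,None]*x0+np.sin(ph)[:,None]*ay)
print('back',(np.diff(P,axis=0)/.3).round(4),'lift 48',(a*.048/.3).round(4))
R=crankR(-66)[0]; p1=s['position']+np.diff(P,axis=0)[0]+.048*a
dp,w,n=plan(SH+.0914*a,R,p1); print((dp/.3/10).round(4),(w/2/np.pi/10).round(4))
"
```

```text
t 20.5 F [ 1.1 -2.3 -2.2] w 20.8 a 41.0 r 62.5 phi 101.4 dRdeg [ 0.1 -0.1 -0. ] j [-0.01  0.31 -0.54  2.31  1.34  0.47 -0.17] dq 0.01
back [[-0.0342 -0.0072 -0.019 ]] lift 48 [-0.0793  0.0104  0.1386]
from [0.4968 0.0922 0.1602] dp [ 0.0117 -0.0598  0.014 ] norm/0.3 [ 0.0389 -0.1994  0.0467] w deg [ 35.5  -4.8 -62. ] norm [ 0.0986 -0.0133 -0.1721] rows 8.33
[ 0.0039 -0.0199  0.0047] [ 0.0099 -0.0013 -0.0172]
```

Emit:
jog_arm(commands="1 -0.0342 -0.0072 -0.019 0 0 0; 1 0 0 0 0 0 0; 0.26 0 0 0 0 0 0; 0.26 0 0 0 0 0 0; 0.26 0 0 0 0 0 0")

```text
clock: 21.0
position: [0.5219, 0.0901, 0.1195]
ee_rot: [1.938, 1.873, 0.45]
force: [-0.8, 1.4, -0.5]
width: 0.367
```

Emit:
jog_arm(commands="0.26 -0.0264 0.0035 0.0462 0 0 0; 0.26 -0.0264 0.0035 0.0462 0 0 0; 0.26 -0.0265 0.0034 0.0462 0 0 0; -0.3 0 0 0 0 0 0; -0.3 0.0039 -0.0199 0.0047 0.0099 -0.0013 -0.0172")

```text
clock: 21.5
position: [0.4993, 0.0877, 0.1626]
ee_rot: [2.063, 1.759, 0.489]
force: [-0.3, 0.2, -0.2]
width: 0.493
```

```bash
python3 -c "
from m import *
knob(); d=fine(4); d=load('scene'); save(d,'s3.png',(225,180,335,280),6)"
```

```text
t 21.5 F [-0.3  0.2 -0.2] w 45.3 a 89.6 r 57.2 phi 110.3 dRdeg [-3.6  0.5  6.1] j [ 0.03  0.18 -0.58  2.33  1.1   0.46 -0.08] dq 1.07
ptr 33 163.49242475430796 163.48410328258797 mrk 10 163.0874164149667 163.08288568440184 [162.8 163.7 165.  163.2 162.8 163.8 163.5 160.9 162.3 162.9]
```

View pics/s3.png

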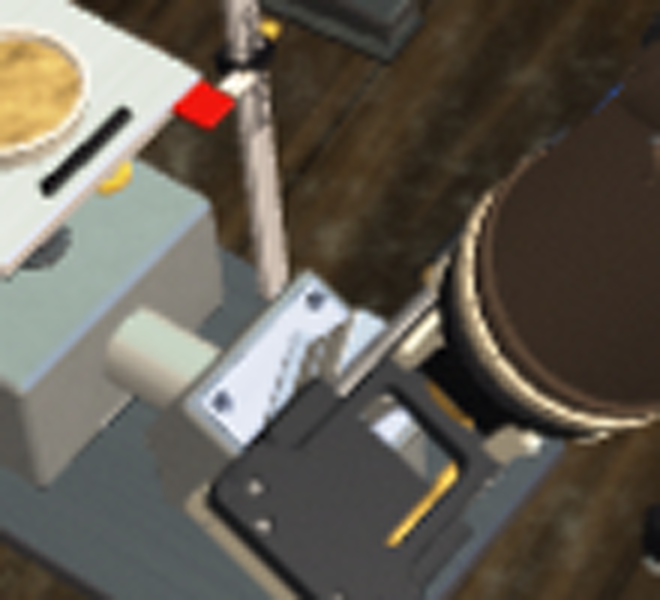

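The picture shows the red pointer at (205,105) level beside the white tab at (238,82), and the crank hub still seated under the gripper. I'll continue to above the hub.

Emit:
jog_arm(commands="-0.3 0.0039 -0.0199 0.0047 0.0099 -0.0013 -0.0172; -0.3 0.0039 -0.0199 0.0047 0.0099 -0.0013 -0.0172; -0.3 0.0039 -0.0199 0.0047 0.0099 -0.0013 -0.0172; -0.3 0.0039 -0.0199 0.0047 0.0099 -0.0013 -0.0172; -0.3 0.0039 -0.0199 0.0047 0.0099 -0.0013 -0.0172")

```text
clock: 22.2
position: [0.5047, 0.0572, 0.1688]
ee_rot: [2.595, 1.075, 0.652]
force: [-0.9, -0.0, 0.8]
width: 0.643
```

Emit:
jog_arm(commands="-0.3 0.0039 -0.0199 0.0047 0.0099 -0.0013 -0.0172; -0.3 0.0039 -0.0199 0.0047 0.0099 -0.0013 -0.0172; -0.3 0.0039 -0.0199 0.0047 0.0099 -0.0013 -0.0172; -0.3 0.0039 -0.0199 0.0047 0.0099 -0.0013 -0.0172; -0.3 0 0 0 0 0 0")

```text
clock: 22.7
position: [0.5094, 0.0328, 0.1746]
ee_rot: [2.877, 0.417, 0.751]
force: [0.0, -0.4, -0.3]
width: 0.651
```

```bash
cat > k.py <<'E'
from h import *
def ang():
    x0=crankR(0)[1]; a=crankR(0)[2]; ay=np.cross(a,x0)
    for n in ('scene','side','wrist'):
        d=grab(n); W,_,_=world(d); g=d['pixels'].max(-1); e=W-SH
        X,Y,H=e@x0,e@ay,e@a; r=np.hypot(X,Y); ph=np.degrees(np.arctan2(Y,X))
        m=(d['z_map']>0)&(g<70)&(H>.040)&(H<.085)&(r>.045)&(r<.078)
        t=(d['z_map']>0)&(abs(H-.0337)<.003)&(r>.025)&(r<.05)&(g>110)
        if m.sum(): print(n,'knob',m.sum(),'xy',np.median(X[m]).round(4),np.median(Y[m]).round(4),'ang',np.median(ph[m]).round(1))
        if t.sum(): print(n,'arm',t.sum(),'ang',np.median(ph[t]).round(1))
        f=(d['z_map']>0)&(abs(H-.060)<.004)&(r<.02)&(g>120)
        if f.sum(): print(n,'hubtop',f.sum(),np.median(X[f]).round(4),np.median(Y[f]).round(4),np.median(H[f]).round(4))
E
python3 -c "
from k import *
ang(); knob(); plan(SH+.0914*crankR(0)[2],crankR(-66)[0])"
```

```text
scene knob 117 xy -0.0267 0.0648 ang 112.5
scene arm 22 ang 111.4
scene hubtop 136 -0.0037 0.0027 0.06
side knob 44 xy -0.0248 0.0502 ang 116.2
side hubtop 55 -0.0029 -0.0023 0.0593
wrist knob 898 xy -0.0263 0.0604 ang 113.7
wrist arm 72 ang 121.8
wrist hubtop 1558 -0.0034 0.0022 0.06
t 22.85 F [-0.5  0.5  0.7] w 59.6 a 91.5 r 1.7 phi 64.2 dRdeg [-35.4   4.6  61.6] j [ 0.07  0.13 -0.44  2.33  0.95  0.36 -0.9 ] dq 0.01
from [0.5093 0.0338 0.1746] dp [-0.0008 -0.0014 -0.0004] norm/0.3 [-0.0027 -0.0047 -0.0014] w deg [ 0.   0.  -0.3] norm [ 0.      0.0001 -0.0008] rows 0.03
```

Emit:
jog_arm(commands="-0.3 0.0306 -0.006 -0.0534 0 0 0; -0.3 0.0306 -0.004 -0.0534 0 0 0; -0.3 0.0306 -0.004 -0.0534 0 0 0; -0.3 0.0300 -0.004 -0.0520 0 0 0; -0.3 0 0 0 0 0 0")

```text
clock: 23.35
position: [0.5457, 0.0284, 0.1093]
ee_rot: [2.877, 0.423, 0.748]
force: [-0.5, 0.1, -0.6]
width: 0.65
```

Emit:
jog_arm(commands="1 0 0 0 0 0 0; 1 0 0 0 0 0 0; 1 0 0 0 0 0 0; 1 0 0 0 0 0 0; 1 0 0 0 0 0 0")

```text
clock: 23.85
position: [0.5451, 0.0274, 0.1113]
ee_rot: [2.877, 0.417, 0.751]
force: [-7.6, -1.0, 6.0]
width: 0.322
```

```bash
python3 -c "
from k import *
knob(); ang(); s=status.observe();print(s['ft_torque'])"
```

```text
t 23.85 F [-7.6 -1.   6. ] w 29.7 a 18.5 r 0.6 phi -10.2 dRdeg [-35.5   4.7  61.9] j [-0.03  0.3  -0.31  2.34  1.5   0.3  -1.43] dq 0.0
scene knob 119 xy -0.0255 0.0646 ang 111.8
scene arm 24 ang 107.4
scene hubtop 16 -0.0093 0.0013 0.0596
side arm 10 ang -65.5
side hubtop 57 0.0025 -0.0015 0.0596
wrist knob 2545 xy -0.0251 0.0609 ang 112.6
wrist arm 253 ang 101.3
wrist hubtop 1970 -0.0019 0.007 0.0597
[-0.24157849  1.18669371 -0.25254883]
```

Emit:
jog_arm(commands="1 -0.0149 0.002 0.026 0 0 0; 1 -0.0149 0.002 0.026 0 0 0; 1 -0.0149 0.002 0.026 0 0 0; 1 -0.0149 0.002 0.026 0 0 0; 1 -0.0149 0.002 0.026 0 0 0")

```text
clock: 24.5
position: [0.5229, 0.031, 0.1503]
ee_rot: [2.877, 0.418, 0.751]
force: [0.1, -0.0, -3.7]
width: 0.325
```

```bash
python3 -c "
from m import *
s,phi,a,x0,ay=knob(); fine(12); 
d=grab('wrist'); W,_,_=world(d); t=Ro.from_rotvec(s['ee_rot']).inv().apply((W-status.observe()['position']).reshape(-1,3)).reshape(W.shape); g=d['pixels'].max(-1)
m=(d['z_map']>0)&(g<70)&(abs(t[...,1]+.062)<.015)&(abs(t[...,0])<.03)&(t[...,2]<0)&(t[...,2]>-.07); print('knob tool xyz',m.sum(),np.median(t[m],0),t[m].min(0))
f=(d['z_map']>0)&(g>120)&(abs(t[...,1])<.018)&(abs(t[...,0])<.014)&(abs(t[...,2]+.042)<.01); print('hubtop z',f.sum(),np.median(t[f],0))
"
```

```text
t 24.5 F [ 0.1 -0.  -3.7] w 29.9 a 63.5 r 0.8 phi 36.8 dRdeg [-35.6   4.6  61.9] j [ 0.    0.19 -0.35  2.34  1.14  0.32 -1.09] dq 0.68
ptr 29 163.63378749951022 163.55372799228655 mrk 10 163.3250911294353 163.31982514990824 [163.9 163.  163.4 163.3 163.1 163.6 163.5 163.3 163.5 162.8]
knob tool xyz 2691 [ 0.00089647 -0.0661669  -0.05952684] [-0.01049631 -0.07563419 -0.06211102]
hubtop z 1892 [-8.74566898e-05 -1.14398943e-02 -4.10887590e-02]
```

```bash
python3 -c "
from h import *
s=status.observe(); a=crankR(0)[2]; p1=s['position']+.04*a
print(s['clock'],'lift',(a*.02/.3).round(4))
c=np.radians(20); x=np.array([np.cos(c),np.sin(c),0]); y=np.array([-x[1],x[0],0])
dp,w,n=plan([.462,-.300,.12],frame([0,0,-1],-y),p1); print((dp/.3/13).round(4),(w/2/np.pi/13).round(4))
"
```

```text
25.15 lift [-0.033   0.0044  0.0577]
from [0.5037 0.0336 0.1846] dp [-0.0417 -0.3336 -0.0646] norm/0.3 [-0.139  -1.1119 -0.2155] w deg [ 25.5  21.  -84.4] norm [ 0.0708  0.0584 -0.2343] rows 10.55
[-0.0107 -0.0855 -0.0166] [ 0.0054  0.0045 -0.018 ]
```

Emit:
jog_arm(commands="1 -0.033 0.0044 0.0577 0 0 0; 1 -0.033 0.0044 0.0577 0 0 0; 1 -0.0107 -0.0855 -0.0166 0.0054 0.0045 -0.018; 1 -0.0107 -0.0855 -0.0166 0.0054 0.0045 -0.018; 1 -0.0107 -0.0855 -0.0166 0.0054 0.0045 -0.018")

```text
clock: 25.65
position: [0.4938, -0.044, 0.17]
ee_rot: [2.966, -0.111, 0.608]
force: [-0.0, 0.1, -3.5]
width: 0.324
```

Emit:
jog_arm(commands="1 -0.0107 -0.0855 -0.0166 0.0054 0.0045 -0.018; 1 -0.0107 -0.0855 -0.0166 0.0054 0.0045 -0.018; 1 -0.0107 -0.0855 -0.0166 0.0054 0.0045 -0.018; 1 -0.0107 -0.0855 -0.0166 0.0054 0.0045 -0.018; 1 -0.0107 -0.0855 -0.0166 0.0054 0.0045 -0.018")

```text
clock: 26.15
position: [0.4779, -0.1725, 0.1448]
ee_rot: [2.902, -0.987, 0.321]
force: [1.1, -0.2, -3.1]
width: 0.324
```

Emit:
jog_arm(commands="1 -0.0107 -0.0855 -0.0166 0.0054 0.0045 -0.018; 1 -0.0107 -0.0855 -0.0166 0.0054 0.0045 -0.018; 1 -0.0107 -0.0855 -0.0166 0.0054 0.0045 -0.018; 1 -0.0107 -0.0855 -0.0166 0.0054 0.0045 -0.018; 1 -0.0107 -0.0855 -0.0166 0.0054 0.0045 -0.018")

```text
clock: 26.65
position: [0.4621, -0.3008, 0.1199]
ee_rot: [2.57, -1.802, -0.003]
force: [0.9, 0.5, -3.2]
width: 0.323
```

Emit:
jog_arm(commands="1 0 0 0 0 0 0; 1 0 0 0 0 0 0; 1 0 0 0 0 0 0; 1 0 0 0 0 0 0; 1 0 0 0 0 0 0")

```text
clock: 27.15
position: [0.4622, -0.2989, 0.1204]
ee_rot: [2.575, -1.794, -0.0]
force: [0.6, 0.3, -2.5]
width: 0.327
```

```bash
python3 -c "
from h import *
c=np.radians(20); x=np.array([np.cos(c),np.sin(c),0]); y=np.array([-x[1],x[0],0])
s=status.observe(); print(s['joints'].round(2),abs(s['dq']).max())
dp,w,n=plan([.462,-.300,.0235],frame([0,0,-1],-y))
"
```

```text
[ 0.58  0.44 -0.14  1.87  0.08  0.84 -0.82] 0.005912121711964105
from [ 0.4622 -0.2989  0.1204] dp [-0.0002 -0.0011 -0.0969] norm/0.3 [-0.0008 -0.0036 -0.3229] w deg [ 0.1 -0.1 -0.3] norm [ 0.0003 -0.0003 -0.0007] rows 1.94
```

Emit:
jog_arm(commands="1 0 -0.0036 -0.1 0 0 0; 1 0 0 -0.1 0 0 0; 1 0 0 -0.07 0 0 0; 1 0 0 -0.025 0 0 0; 1 0 0 0 0 0 0")

```text
clock: 27.65
position: [0.4617, -0.3003, 0.031]
ee_rot: [2.574, -1.796, -0.003]
force: [-0.5, -0.1, -3.3]
width: 0.325
```

Emit:
jog_arm(commands="1 0 0 -0.01 0 0 0; 1 0 0 -0.007 0 0 0; 1 0 0 -0.005 0 0 0; 1 0 0 0 0 0 0; 1 0 0 0 0 0 0")

```text
clock: 28.15
position: [0.4622, -0.3011, 0.0253]
ee_rot: [2.573, -1.797, -0.0]
force: [-0.7, -0.1, -3.8]
width: 0.326
```

Emit:
jog_arm(commands="1 0 0 -0.004 0 0 0; 1 0 0 -0.004 0 0 0; 1 0 0 0 0 0 0; 1 0 0 0 0 0 0; 1 0 0 0 0 0 0")

```text
clock: 28.65
position: [0.462, -0.3009, 0.0226]
ee_rot: [2.574, -1.796, -0.001]
force: [-0.3, 0.2, -4.4]
width: 0.325
```

Emit:
jog_arm(commands="1 0 0 -0.003 0 0 0; 1 0 0 0 0 0 0; 1 0 0 -0.003 0 0 0; 1 0 0 0 0 0 0; 1 0 0 0 0 0 0")

```text
clock: 29.15
position: [0.4621, -0.301, 0.0221]
ee_rot: [2.573, -1.797, 0.0]
force: [-5.9, 2.8, 15.8]
width: 0.328
```

Emit:
jog_arm(commands="1 0 0 0.002 0 0 0; 1 0 0 0 0 0 0; 0 0 0 0 0 0 0; 0 0 0 0 0 0 0; 0 0 0 0 0 0 0")

```text
clock: 29.65
position: [0.4622, -0.301, 0.0213]
ee_rot: [2.574, -1.797, -0.0]
force: [-0.2, 0.5, -0.4]
width: 0.489
```

Emit:
jog_arm(commands="0 0 0 0 0 0 0; 0 0 0 0.05 0 0 0; 0 0 0 0.1 0 0 0; 0 0 0 0.1 0 0 0; 0 0 0 0.1 0 0 0")

```text
clock: 30.15
position: [0.4619, -0.3008, 0.1273]
ee_rot: [2.574, -1.796, -0.002]
force: [1.0, -0.8, -0.3]
width: 0.502
```

Emit:
jog_arm(commands="0 0 -0.1 0.1 0 0 0; 0 0 -0.1 0.1 0 0 0; 0 0 -0.1 0 0 0 0; 0 0 -0.1 0 0 0 0; 0 0 0 0 0 0 0")

```text
clock: 30.65
position: [0.4603, -0.4259, 0.1862]
ee_rot: [2.566, -1.802, 0.001]
force: [-0.9, -0.5, -0.2]
width: 0.501
```

```bash
python3 -c "
from m import *
fine(14); s=status.observe(); print(s['clock'],s['position'],s['force'])
d=load('scene'); save(d,'end.png',(190,120,420,300),3.3)
W,_,_=world(d); g=d['pixels'].max(-1); m=(abs(W[...,2]-.064)<.003)&(abs(W[...,0]-.462)<.02)&(abs(W[...,1]+.301)<.02)&(g>110); print('hubtop',m.sum(),W[m].mean(0))"
```

```text
ptr 30 163.42346892144448 163.45537649006044 mrk 9 163.0726488669674 163.14326061655802 [163.4 163.8 162.8 163.  162.7 163.  163.1 163.2 163.3]
31.35 [ 0.46207635 -0.4208397   0.18646012] [-0.10952097 -0.02432507  0.52977017]
hubtop 64 [ 0.46200479 -0.2977029   0.06346761]
```

View pics/end.png

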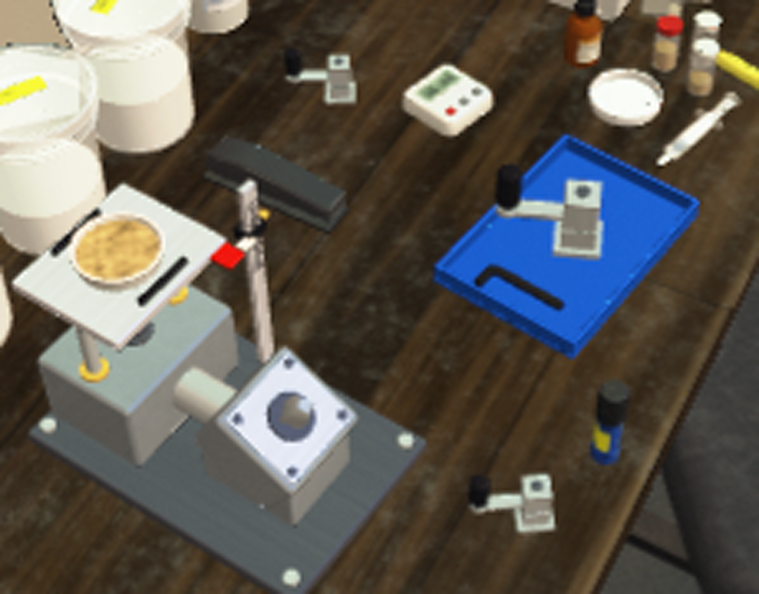

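The final picture shows the crank upright in the tray at (578,220) and the shaft bare at (292,415). The pointer at (228,255) is level beside the marker at (245,243), the other things are where they were, and the gripper is clear. I'm handing in.

```bash
python3 -c "
from cell import arm
print(arm.sign_off())"
```

```text
the job is handed in; nothing more can be done
None
```

The job is done and handed in at about 31 s of the 72 s allowed. I took the crank from the tray, pushed it home on the shaft, and wound it clockwise by its knob for about 2.7 turns of knob travel. Then I pulled it off, stood it upright back in the tray and let go.

**Last checks:**
- **Pointer height:** averaged depth readings put the pointer top at 163.5 mm and the marker top at 163.1 mm. Earlier averages gave differences of +0.2 and −0.2 mm, so they are level to within about 0.4 mm.
- **Crank:** it stands on its hub, with the hub top measured at 63.5 mm against the 64 mm expected. It is within 5 mm of where it started, but its arm now points in a different direction.
- **Other things:** the marker, hex key and other loose things in view look undisturbed in the final picture (the tape roll was not in it), and the gripper is clear.

**What went wrong:** on the first try at fitting the crank I was about 8 mm off to one side. The hub pressed on the shaft tip with about 57 N at the wrist, under the 120 N limit. I backed off, corrected and seated it with about 49 N against the shoulder. The crank met the shoulder about 1.3 mm lower than I had estimated. That could be calibration error or a small slip in the grip.

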